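# Clear the slat press and clamp the next crate slats

### The job

Get the small slat press ready for the next jar crate: raise its red-knobbed lever fully so that the yellow foot lifts, then use the blue scraper block to wipe all the wood chips off the steel bed into the orange trough at its side. Then lay every loose slat of pale wood lying near the press flat on the bed, side by side and square to the foot, with its far end well under the raised foot, and only then push the lever fully down so that the foot presses on all of them. Put the scraper back upright in its white tray, leave the two glass jars and the can where they stand, and let go of everything; if something is knocked out of place, put it right.

Things in the scene. Friction and masses are not known exactly. Their poses are not given: they have to be found in the camera images.
- press: Slat press fixed to the bench (new place and yaw each time). Origin: on the bench under the bed, midway along the foot; x points away from the robot, y left, z up. Steel bed: flat top at z = 20 mm, x = -100..130, y = -150..110 mm. Orange chip trough along its +y side (point trough), green head above its far part (point head), lever on the head's -y side.
- trough (a point): Middle of the floor of the open chip trough, at (0, 147, 4) mm in the press frame, axes as the press. Inside it reaches x = -101..101, y = 110..180 mm of the press; floor at z = 4 mm, outer wall (+y) 36 mm high, end walls 16 mm high; its inner side is the bed's edge, 20 mm high, with no rim.
- head (a point): Middle of the top of the green head, at (85, 0, 145) mm in the press frame. The head fills x = 52..117, y = -123..123, z = 103..145 mm of the press; it stands on two columns at x = 97..127 mm, |y| = 101..123 mm. The yellow foot hangs beneath it.
- press_foot: Foot: bar 30 (x) x 210 (y) x 15 mm, yellow with a rubber sole, centred at x = 70, y = 0 mm of the press. Origin: centre of the sole, which is 34 mm above the bench (14 above the bed) with the lever down and nothing under it, 64 mm with the lever up, in proportion between. Sprung (1 N/mm, up to 12 mm): presses with about 7 N in all on 18 mm slats.
- press_lever (a joint): Lever angle: 0 = fully down (foot down), 1.45 rad = fully up. It turns about the press's y axis through point lever_hinge and stays where left (friction 0.4 N m, 5 to 9 N at the knob). The knob is at hinge + (-80 cos(q-0.35), 0, 80 sin(q-0.35)) mm in press axes: towards the robot, 20 degrees below level at q = 0, rising as q grows.
- lever_hinge (a point): Point on the lever's turning axis, at (105, -175, 130) mm in the press frame, axes as the press.
- lever_knob (a point): Centre of the red lever knob, a cylinder of 24 mm diameter and 24 mm length lying along the press's y, free on all sides: pinch its flat ends (along y) from above and follow the arc, or push it.
- scraper: Scraper block: blue base 170 (x) x 34 (y) x 20 mm (z), on it a wooden grip 90 x 24 mm from z = 20 to 63 mm. Origin: centre of the underside; symmetric front to back. 0.16 kg. It starts upright in its tray. The base fits under the raised foot.
- rest: White scraper tray fixed on the bench, 210 (x) x 76 (y) mm, floor 4 mm thick, rim 10 mm high and 4 mm thick. Origin: centre of its underside on the bench; long axis x.
- slat1: Loose slat of pale wood, 160 (x) x 36 (y) x 18 mm (z), 40 to 90 g; origin: at its very centre (9 mm above what it lies on); x along its length; both ends and both faces alike. Lies on the bench at the start right of the press; may be absent.
- slat2: Loose slat of pale wood, 160 (x) x 36 (y) x 18 mm (z), 40 to 90 g; origin: at its very centre (9 mm above what it lies on); x along its length; both ends and both faces alike. Lies on the bench at the start right of the press; may be absent.
- slat3: Loose slat of pale wood, 160 (x) x 36 (y) x 18 mm (z), 40 to 90 g; origin: at its very centre (9 mm above what it lies on); x along its length; both ends and both faces alike. Lies on the bench at the start left of the tray; may be absent.
- chip1: Loose chip of dark wood, 26 x 20 x 10 mm, 12 g, lying on the bed at the start; origin: centre of its underside; may be absent.
- chip2: Loose chip of dark wood, 26 x 20 x 10 mm, 12 g, lying on the bed at the start; origin: centre of its underside; may be absent.
- chip3: Loose chip of dark wood, 26 x 20 x 10 mm, 12 g, lying on the bed at the start; origin: centre of its underside; may be absent.
- chip4: Loose chip of dark wood, 26 x 20 x 10 mm, 12 g, lying on the bed at the start; origin: centre of its underside; may be absent.
- chip5: Loose chip of dark wood, 26 x 20 x 10 mm, 12 g, lying on the bed at the start; origin: centre of its underside; may be absent.
- jar_a: Bystander: clear glass jar with steel cap, 76 mm wide, 120 mm high; origin under its centre.
- jar_b: Bystander: green glass jar with brass cap, 72 mm wide, 100 mm high; origin under its centre.
- can: Bystander: steel can with paper label, 72 mm wide, 110 mm high; origin under its centre.
There are look-alikes about, which are no part of the job. Several things have the shape of the scraper; the one meant has the colours described above.

How it is judged:
On the way, in this order (a step that is already met when the one before it is completed fails the run):
1. the lever is raised, with the chips still on the bed (value of joint press_lever above 1.2 rad), for 0.1 s.
2. all chips are in the trough, the scraper still down at the bed and the lever up (y of chip1 in the frame of press between 0.11 and 0.185 m and x of chip1 in the frame of press between -0.11 and 0.11 m and z of each of chip1, chip2, chip3, chip4, chip5 in the frame of press below 0.032 m and y of chip2 in the frame of press between 0.11 and 0.185 m and x of chip2 in the frame of press between -0.11 and 0.11 m and y of chip3 in the frame of press between 0.11 and 0.185 m and x of chip3 in the frame of press between -0.11 and 0.11 m and y of chip4 in the frame of press between 0.11 and 0.185 m and x of chip4 in the frame of press between -0.11 and 0.11 m and y of chip5 in the frame of press between 0.11 and 0.185 m and x of chip5 in the frame of press between -0.11 and 0.11 m and value of joint press_lever above 1.2 rad and horizontal distance between scraper and press below 0.2 m and z of scraper in the frame of press below 0.045 m), for 0.1 s.
3. every slat lies flat on the bed with its far end under the raised foot (x of slat1 in the frame of press between -0.015 and 0.04 m and y of slat1 in the frame of press between -0.095 and 0.095 m and z of slat1 in the frame of press between 0.021 and 0.037 m and angle between the x axis of each of slat1, slat2, slat3 and the x axis of press, either way round below 0.2 rad and angle between the z axis of each of slat1, slat2, slat3 and the z axis of press, either way round below 0.08 rad and linear speed of each of slat1, slat2, slat3 below 0.02 m/s and x of slat2 in the frame of press between -0.015 and 0.04 m and y of slat2 in the frame of press between -0.095 and 0.095 m and z of slat2 in the frame of press between 0.021 and 0.037 m and x of slat3 in the frame of press between -0.015 and 0.04 m and y of slat3 in the frame of press between -0.095 and 0.095 m and z of slat3 in the frame of press between 0.021 and 0.037 m and value of joint press_lever above 1.2 rad), for 0.2 s.
4. the lever is down and the foot is borne by the slats lying under it (x of slat1 in the frame of press between -0.015 and 0.04 m and y of slat1 in the frame of press between -0.095 and 0.095 m and z of slat1 in the frame of press between 0.021 and 0.037 m and angle between the x axis of each of slat1, slat2, slat3 and the x axis of press, either way round below 0.2 rad and angle between the z axis of each of slat1, slat2, slat3 and the z axis of press, either way round below 0.08 rad and linear speed of each of slat1, slat2, slat3 below 0.02 m/s and x of slat2 in the frame of press between -0.015 and 0.04 m and y of slat2 in the frame of press between -0.095 and 0.095 m and z of slat2 in the frame of press between 0.021 and 0.037 m and x of slat3 in the frame of press between -0.015 and 0.04 m and y of slat3 in the frame of press between -0.095 and 0.095 m and z of slat3 in the frame of press between 0.021 and 0.037 m and (contact force between press_foot and slat1 above 0.5 N or contact force between press_foot and slat2 above 0.5 N or contact force between press_foot and slat3 above 0.5 N) and value of joint press_lever below 0.1 rad), for 0.2 s.
At the end, for the whole second after the job is handed in: Lever within 0.1 rad of down; each slat flat on the bed, within 0.2 rad of the press's x, centre at x -15..40 mm, |y| < 95 mm in the press frame, foot resting on them (> 0.5 N on one); all chips in the trough; scraper upright in its tray, within 30 mm along, 25 mm across of its centre (all of step 4 and y of chip1 in the frame of press between 0.11 and 0.185 m and x of chip1 in the frame of press between -0.11 and 0.11 m and z of each of chip1, chip2, chip3, chip4, chip5 in the frame of press below 0.032 m and y of chip2 in the frame of press between 0.11 and 0.185 m and x of chip2 in the frame of press between -0.11 and 0.11 m and y of chip3 in the frame of press between 0.11 and 0.185 m and x of chip3 in the frame of press between -0.11 and 0.11 m and y of chip4 in the frame of press between 0.11 and 0.185 m and x of chip4 in the frame of press between -0.11 and 0.11 m and y of chip5 in the frame of press between 0.11 and 0.185 m and x of chip5 in the frame of press between -0.11 and 0.11 m and x of scraper in the frame of rest between -0.03 and 0.03 m and y of scraper in the frame of rest between -0.025 and 0.025 m and z of scraper in the frame of rest between -0.002 and 0.012 m and angle between scraper's own z axis and vertical below 0.15 rad and linear speed of scraper below 0.02 m/s); the robot touches nothing.
It fails at once if the clear jar is moved more than 30 mm (distance of jar_a from where it was at the start of the episode above 0.03 m).
It fails at once if the green jar is moved more than 30 mm (distance of jar_b from where it was at the start of the episode above 0.03 m).
It fails at once if the can is moved more than 30 mm (distance of can from where it was at the start of the episode above 0.03 m).
Of chip1, chip2, chip3, chip4, chip5 only 3 to 5 are there at a start; the rules pass over those that are not, and their reading is None.
Of slat1, slat2, slat3 only 2 to 3 are there at a start; the rules pass over those that are not, and their reading is None.
At some moment in a run one of slat1, slat2, slat3 may be knocked a few centimetres aside while the robot is not near it.
Once in a run the grip may slacken for a moment while it holds something.
It also fails if it takes over 210 s, if anything falls off the work surface, if the arm or the gripper's body presses on something with over 40 N, if the wrist force passes 120 N, or if a joint passes its speed limit or range.

### The arm

A 7-joint arm with a two-finger parallel gripper is mounted at the origin on the work surface. World frame = base frame: x ahead of the robot, y to its left, z up, the work surface at z = 0. Lengths are in m, angles in rad, forces in N, time in s.
With the tool pointing down it reaches from about 0.4 to 0.925 m from the base axis. Payload 5.6 kg.
Tool frame: the origin (TCP) lies midway between the tips of the shut fingers; the grasp point (between the pads) lies r.grip_depth behind it (r.grip_depth is the distance from the TCP to the grasp point, in m); z points along the fingers, y is the direction in which the jaws open and shut (so a half turn about z gives the same grasp; the last joint's range is limited). The gripper opens to 85 mm and grips with 20 to 120 N. Pads are 22 mm wide; open, the fingers measure 114 mm over their backs; the gripper's body (76 mm by 85 mm) begins 54 mm behind the grasp point. The pads swing forward as they close: fully open they stand 13 mm farther back than shut.
Start: joints at [1.083, 0.468, -0.012, 1.603, 0.006, 1.071, -0.056], TCP at [0.28, -0.587, 0.231] pointing down, gripper open.
Joint ranges: [-2.53, 2.53], [-0.31, 2.02], [-1.57, 1.55], [0.28, 2.44], [-1.29, 4.43], [0.15, 1.84], [-2.92, 2.92]. Speed limits (rad/s): [2.57, 2.57, 3.14, 3.14, 3.14, 3.14, 3.14].

### API

Orientations are given as a 3x3 rotation matrix whose columns are the frame's x, y, z axes.
In Python, from station import r gives the robot as it stands.
- The arm moves only by the tool play_rows, never from a script. Its argument "motion" is text: rows parted by semicolons, each of 5 numbers parted by spaces: the shift along the world's x, y, z in mm, then the turn about the world's z in degrees, then the opening, from 0 (shut) to 1 (fully open). A call has 1 to 5 rows; each row shifts and turns the pose as measured when the row begins; what a row does not reach is not made up. A row lasts 1/10 s, in which the tool goes at most 50 mm and 8.59 degrees, less where a joint would pass 70% of its speed; a pose out of reach is approached as far as the arm can. A call is refused whole if a number of a shift passes 50 or a number of a turn 8.59, either way. A call with a gripper value outside its range is refused whole. The fingers move at their own pace and stop on an object; "squeeze" is the grip in N (left out, the last holds). Time passes only in rows, so rows that do not move let the fingers close. It gives the time, the measured TCP pose, the force and the opening at its end, in the units of the state.
- r.get_obs(): the state, without advancing time (a new reading comes with each control period).
- r.read_camera(name): name is "scene" or "side" or "wrist"; returns the picture (400x640x3 uint8, red, green, blue); there is no depth.
- r.camera_model(name): a dict with "fovy" (degrees; the focal length in pixels is half the picture's height over the tangent of half this angle, whatever the lens; pixels are square), "cx", "cy" (the principal point, pixels), "R" (3x3) and "t" (3): a world point X has camera coordinates R X + t; the wrist camera has in their place "hand_eye" (4x4, takes a point from camera to tool coordinates, whose origin is the TCP and whose axes are the flange's). Camera axes: x right, y down, z forward; pixel columns grow to the right and rows downward; lengths in m; the calibration is good to about 2 mm. The wrist camera is an equidistant fisheye: a pixel r from the principal point sees the ray r / f radians off the axis. A picture is of the moment at which its call begins: read the wrist's pose just before it. camera_model takes no time and is no camera call.
- r.close_job(): hands the job in, once; it reports no verdict.
Trained networks look in the newest picture that a camera, given by its name, has taken for a name from the list of things; names that differ only in an ending like _2 or _b are one class to them, and where a whole thing is asked for, a point or a joint stands for the part that bears it (a point fixed in the world has none). Each returns a list of dicts, best first, with "score" (0 to 1); they miss things now and then, are a little off and sometimes report something else, mostly with a low value. They report only what shows in the picture. A call takes as long as a camera call. They do not tell look-alikes from the thing itself.
- r.look_for(label, camera): "position" ([x, y, z] in m, in the coordinates of the camera as it stood for that picture, good to about 4 mm: the middle of the surface that is visible of it).
- r.masks_of(label, camera): "pixels" (400x640 bool, what is visible of it).
The state is a dict: "t": time; "joint_positions": joint angles; "qvel": joint speeds; "effort": joint torques, N m; "tcp_pos": TCP position; "orientation": TCP orientation; "ft_force": force on the tool from outside, world axes, zero at the start; "ft_torque": the same for the moment, N m; "grip_width": finger opening in m.
Only numpy, scipy, OpenCV 4.12 (cv2) and the standard library are available. Lean on these libraries where they do the work, as an engineer would, in place of code of your own. Each camera call takes 0.05 s, during which the arm holds its last target.

## Working session

There is one attempt and no reset: what is moved stays moved. The work goes in short steps, Python scripts to look and compute and a tool call to move; the robot and the scene stay as the last step left them, time stands still between calls to the robot, and variables do not carry over. Pictures are saved under pics/ and viewed, and the job is handed in when it is done.

Besides the shell and the picture viewer there is one more tool, called after ">>>" by a JSON object that holds its "api" and its "payload". play_rows: Moves the arm, as the interface text tells. Its arguments: {"type":"object","properties":{"motion":{"type":"string"},"squeeze":{"type":"number"}},"required":["motion"]}

```bash
ls; mkdir -p pics
python3 - <<'E'
from station import r
import cv2
for c in ["scene","side","wrist"]:
    cv2.imwrite(f"pics/{c}0.png", r.read_camera(c)[:,:,::-1])
    print(c, r.camera_model(c))
o=r.get_obs(); print(o, r.grip_depth)
E
```

```text
pics
scene {'fovy': 49.149092616737704, 'cx': 319.1060366778041, 'cy': 200.60208774098055, 'R': array([[-0.20086262,  0.97961683, -0.00225464],
       [ 0.80927589,  0.16463775, -0.56388558],
       [-0.55202061, -0.11508816, -0.82584985]]), 't': array([ 0.02068878, -0.34582522,  1.7904421 ])}
side {'fovy': 50.47595431227681, 'cx': 319.85421183538386, 'cy': 199.88629036319756, 'R': array([[-0.95198908, -0.30600362,  0.00886493],
       [-0.21293102,  0.64107566, -0.73734821],
       [ 0.21994813, -0.70383506, -0.67545469]]), 't': array([0.46707275, 0.14248223, 1.18775808])}
wrist {'fovy': 65.70646984690485, 'cx': 319.6472180145999, 'cy': 197.34970344782553, 'hand_eye': array([[-5.43757009e-04, -9.50112936e-01, -3.11905614e-01,
         7.98756232e-02],
       [ 9.99999821e-01, -4.38579393e-04, -4.07357069e-04,
        -7.33212241e-04],
       [ 2.50239846e-04, -3.11905780e-01,  9.50113005e-01,
        -1.43286899e-01],
       [ 0.00000000e+00,  0.00000000e+00,  0.00000000e+00,
         1.00000000e+00]])}
{'t': 0.15, 'joint_positions': array([ 1.0830252 ,  0.46821503, -0.01160532,  1.60345209,  0.00602552,
        1.07142589, -0.05628466]), 'qvel': array([-0.00038748, -0.00311713, -0.00061333, -0.0024169 , -0.00066863,
       -0.00040134, -0.00027292]), 'effort': array([ 7.09619071e-04, -5.32793999e+01,  2.15493352e-02, -2.51552922e+01,
        1.15318233e-02,  5.58286702e-03,  6.80084690e-05]), 'tcp_pos': array([ 0.27940254, -0.58637512,  0.23051456]), 'orientation': array([[ 9.02724198e-01,  4.30219089e-01, -7.46247428e-04],
       [ 4.30219717e-01, -9.02723325e-01,  1.26245383e-03],
       [-1.30523222e-04, -1.46069798e-03, -9.99998925e-01]]), 'ft_force': array([0.47737602, 0.08697284, 0.67896168]), 'ft_torque': array([-0.06998184, -0.00880362,  0.03524777]), 'grip_width': 0.08533486606065178} 0.0187
```

View pics/scene0.png

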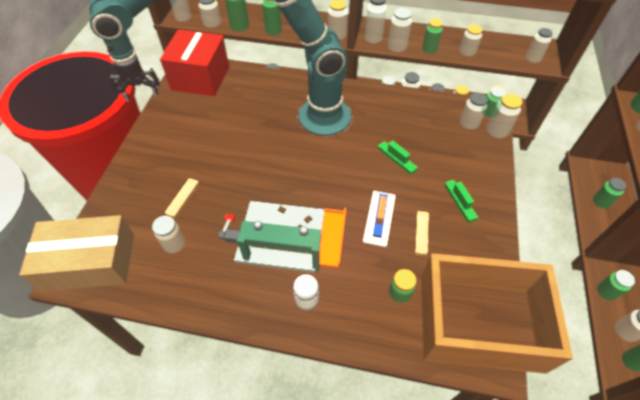

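View pics/side0.png

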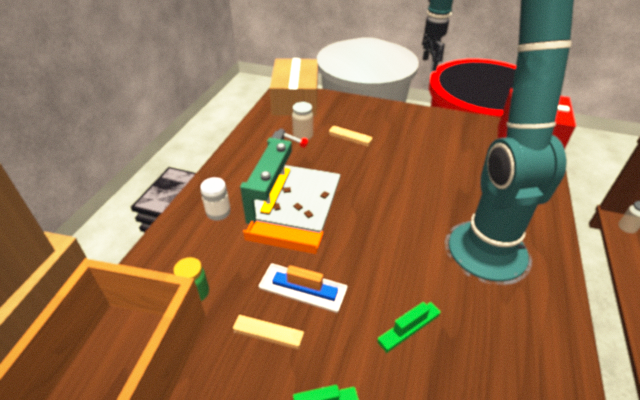

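View pics/wrist0.png

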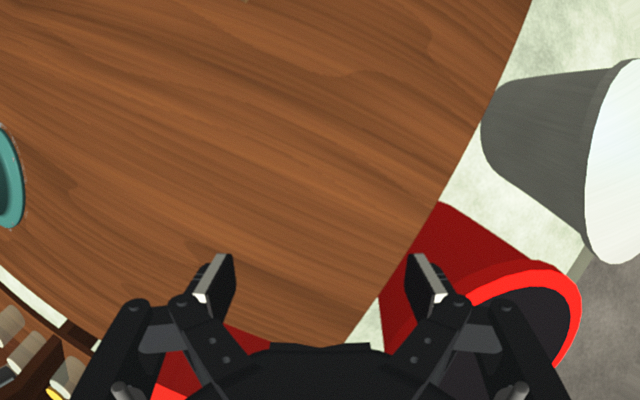

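```bash
cat > h.py <<'E'
import numpy as np, cv2
from station import r
W,H=640,400
def f_of(m): return (H/2)/np.tan(np.radians(m['fovy'])/2)
def wristpose(o=None):
    o=o or r.get_obs(); T=np.eye(4); T[:3,:3]=o['orientation']; T[:3,3]=o['tcp_pos']; return T
class Cam:
    def __init__(s,name,T=None):
        m=r.camera_model(name); s.f=f_of(m); s.c=np.array([m['cx'],m['cy']]); s.fish=name=='wrist'
        if s.fish:
            M=np.linalg.inv((wristpose() if T is None else T)@m['hand_eye']); s.R=M[:3,:3]; s.t=M[:3,3]
        else: s.R=m['R']; s.t=m['t']
    def proj(s,X):
        p=np.atleast_2d(X)@s.R.T+s.t
        if s.fish:
            n=np.hypot(p[:,0],p[:,1]); th=np.arctan2(n,p[:,2]); return s.c+s.f*(th/np.maximum(n,1e-9))[:,None]*p[:,:2]
        return s.c+s.f*p[:,:2]/p[:,2:]
    def w(s,p): return s.R.T@(np.asarray(p)-s.t)
    def plane(s,uv,z):
        d=(np.atleast_2d(uv)-s.c)/s.f
        if s.fish:
            th=np.linalg.norm(d,axis=1,keepdims=True); v=np.hstack([d/np.maximum(th,1e-9)*np.sin(th),np.cos(th)])
        else: v=np.hstack([d,np.ones((len(d),1))])
        v=v@s.R; o=-s.R.T@s.t
        return o+v*((z-o[2])/v[:,2])[:,None]
def snap(name,fn=None,scale=1):
    T=wristpose(); im=r.read_camera(name); 
    if fn: cv2.imwrite(f'pics/{fn}.png',im[:,:,::-1])
    return im,Cam(name,T)
E
python3 - <<'E'
from h import *
for c in ["scene","side"]:
    im,cam=snap(c)
    for l in ["press","press_foot","lever_knob","head","trough","scraper","rest","slat1","chip1","jar_a","jar_b","can"]:
        print(c,l,[(np.round(cam.w(d['position']),3).tolist(),round(d['score'],2)) for d in r.look_for(l,c)])
    x0,x1,y0,y1=(150,450,170,320) if c=="scene" else (200,380,80,360)
    cv2.imwrite(f'pics/{c}crop.png',cv2.resize(im[y0:y1,x0:x1,::-1],None,fx=2.6 if c=="scene" else 2.1,fy=2.6 if c=="scene" else 2.1,interpolation=cv2.INTER_CUBIC))
E
```

```text
scene press [([0.65, 0.003, 0.021], 0.78)]
scene press_foot []
scene lever_knob [([0.633, -0.175, 0.119], 0.44)]
scene head [([0.648, 0.005, 0.021], 0.94), ([0.462, 0.276, 0.006], 0.39)]
scene trough [([0.64, 0.006, 0.023], 0.69)]
scene scraper [([0.337, 0.553, 0.022], 0.97), ([0.474, 0.283, 0.025], 0.93), ([0.186, 0.311, 0.017], 0.6)]
scene rest [([0.461, 0.277, 0.009], 0.79)]
scene slat1 [([0.488, 0.43, 0.016], 0.78), ([0.648, 0.003, 0.023], 0.51)]
scene chip1 [([0.498, -0.051, 0.035], 0.48), ([0.516, 0.043, 0.031], 0.37)]
scene jar_a [([0.697, -0.357, 0.095], 0.89), ([0.648, 0.005, 0.019], 0.66), ([0.721, 0.383, 0.098], 0.64)]
scene jar_b [([0.697, -0.357, 0.095], 0.89), ([0.648, 0.005, 0.019], 0.66), ([0.721, 0.383, 0.098], 0.64)]
scene can [([0.797, 0.104, 0.112], 0.67)]
side press [([0.606, 0.05, 0.024], 0.69), ([0.617, -0.036, 0.03], 0.66)]
side press_foot [([0.632, 0.011, 0.051], 0.97), ([0.606, 0.045, 0.027], 0.15)]
side lever_knob [([0.632, 0.014, 0.054], 0.46)]
side head [([0.606, 0.048, 0.021], 0.85)]
side trough [([0.608, 0.049, 0.025], 0.84)]
side scraper [([0.3, 0.539, 0.067], 0.9), ([0.175, 0.327, 0.022], 0.89), ([0.438, 0.296, 0.031], 0.83)]
side rest [([0.441, 0.303, 0.005], 0.98), ([0.553, 0.028, 0.035], 0.69)]
side slat1 [([0.48, 0.433, 0.016], 0.63), ([0.501, -0.406, 0.021], 0.59), ([0.605, 0.048, 0.026], 0.57)]
side chip1 [([0.552, 0.029, 0.034], 0.53), ([0.618, -0.033, 0.033], 0.52), ([0.504, -0.407, 0.022], 0.41)]
side jar_a [([0.673, -0.35, 0.081], 0.96), ([0.682, 0.381, 0.102], 0.8)]
side jar_b [([0.673, -0.35, 0.081], 0.96), ([0.682, 0.381, 0.102], 0.8)]
side can [([0.773, 0.121, 0.082], 0.79)]
```

View pics/scenecrop.png

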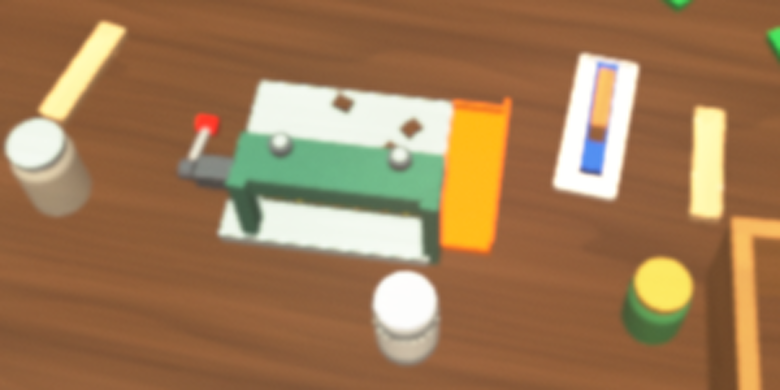

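View pics/sidecrop.png

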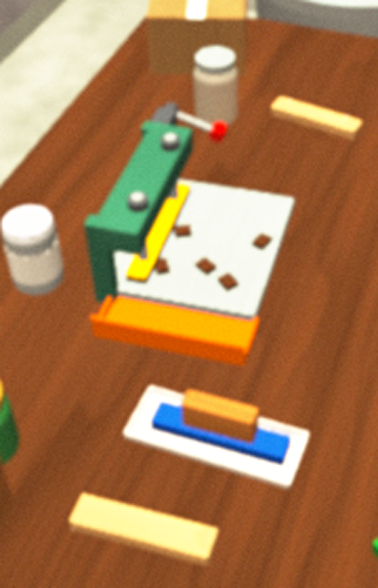

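Run:
```python
from h import *
from scipy.optimize import least_squares
S,D=Cam('scene'),Cam('side')
s=lambda u,v:(u/2.6+150-.3,v/2.6+170-.3); d=lambda u,v:(u/2.1+200-.3,v/2.1+80-.3)
def fit(obs,x0):
    P=lambda p:[(c,uv,np.array([[np.cos(p[2]),-np.sin(p[2])],[np.sin(p[2]),np.cos(p[2])]])@np.array(X[:2])+p[:2],X[2]) for c,uv,X in obs]
    fun=lambda p:np.concatenate([(c.proj([a[0],a[1],z])[0]-uv) for c,uv,a,z in P(p)])
    q=least_squares(fun,x0,loss='soft_l1'); print(np.round(q.x,4),np.degrees(q.x[2]).round(2),'\n',fun(q.x).reshape(-1,2).round(1).tolist()); return q.x
print('press')
fit([(S,s(262,80),(-.1,-.15,.02)),(S,s(219,235),(.13,-.15,.02)),(S,s(437,262),(.13,.11,.02)),(S,s(453,100),(-.1,.11,.02)),
 (D,d(294,197),(-.1,-.15,.02)),(D,d(257,318),(-.1,.11,.02)),(S,s(238,135),(.052,-.123,.145)),(S,s(447,153),(.052,.123,.145)),(D,d(192,131),(.052,-.123,.145)),(D,d(133,237),(.052,.123,.145)),(D,d(87,216),(.117,.123,.145))],[.65,0,0])
print('rest')
fit([(S,s(580,53),(-.105,-.038,.01)),(S,s(638,64),(-.105,.038,.01)),(S,s(555,187),(.105,-.038,.01)),(S,s(616,199),(.105,.038,.01)),
 (D,d(309,434),(-.105,-.038,.01)),(D,d(151,386),(.105,-.038,.01)),(D,d(124,430),(.105,.038,.01)),(D,d(291,486),(-.105,.038,.01))],[.46,.28,0])
print('slatL')
fit([(S,s(697,106),(-.08,-.018,.018)),(S,s(726,109),(-.08,.018,.018)),(S,s(690,214),(.08,-.018,.018)),(S,s(720,217),(.08,.018,.018)),
 (D,d(218,536),(-.08,-.018,.018)),(D,d(80,494),(.08,-.018,.018)),(D,d(69,516),(.08,.018,.018)),(D,d(208,558),(-.08,.018,.018))],[.48,.43,0])
print('slatR')
fit([(S,s(103,20),(-.08,-.018,.018)),(S,s(127,31),(-.08,.018,.018)),(S,s(39,110),(.08,-.018,.018)),(S,s(62,119),(.08,.018,.018)),
 (D,d(361,119),(-.08,-.018,.018)),(D,d(277,96),(.08,-.018,.018)),(D,d(271,108),(.08,.018,.018)),(D,d(357,134),(-.08,.018,.018))],[.5,-.41,0])
```

```text
press
[ 0.568  -0.0126  0.069 ] 3.95 
 [[-0.3, 0.8], [0.3, 0.1], [-3.1, -0.5], [-0.0, 1.3], [-0.6, 1.3], [-1.9, -0.6], [1.2, -1.7], [0.5, 0.5], [-0.0, -0.9], [1.7, -0.7], [1.0, 5.3]]
rest
[ 0.4458  0.2811 -0.0323] -1.85 
 [[0.5, 0.5], [-0.7, 0.2], [-0.3, -1.0], [-1.1, -1.0], [-0.2, 0.1], [-0.2, 0.7], [0.3, 1.8], [-0.8, -0.4]]
slatL
[0.4796 0.4278 0.0207] 1.19 
 [[-0.0, 0.3], [-0.6, 0.7], [-0.1, -0.6], [-0.4, 0.1], [-0.4, -2.2], [1.4, 0.0], [0.1, 2.6], [-0.7, 1.2]]
slatR
[ 0.505  -0.4129 -0.1805] -10.34 
 [[-0.1, 0.6], [-0.7, -0.7], [0.0, 0.4], [0.1, 0.2], [0.4, 1.7], [1.6, 1.1], [0.1, -0.0], [-1.6, -0.5]]
```

>>> {"api": "play_rows", "payload": {"motion": "20 48 8 -5 0.6;20 48 8 -5 0.6;20 48 8 -5 0.6;20 48 8 -6 0.6;20 48 8 0 0.6", "squeeze": 30}}

```text
t: 1.95
tcp_pos: [0.3703, -0.3582, 0.2679]
orientation: [[0.999, 0.048, -0.003], [0.048, -0.999, -0.0], [-0.003, 0.0, -1.0]]
ft_force: [-0.5, -0.9, 0.2]
grip_width: 0.0513
```

>>> {"api": "play_rows", "payload": {"motion": "20 48 8 0 0.6;20 48 0 0 0.6;20 48 0 0 0.6;10 48 0 0 0.6;0 0 0 0 0.6"}}

```text
t: 2.45
tcp_pos: [0.4403, -0.1645, 0.2788]
orientation: [[0.998, 0.058, 0.004], [0.058, -0.998, -0.002], [0.004, 0.002, -1.0]]
ft_force: [-0.3, -0.1, -0.4]
grip_width: 0.0511
```

Run:
```python
from h import *
im,cam=snap('wrist','w1')
cv2.imwrite('pics/w1.png',cv2.resize(im[:,:,::-1],None,fx=1.25,fy=1.25))
D=Cam('side')
c,s=np.cos(.069),np.sin(.069)
topress=lambda X:((X[0]-.568)*c+(X[1]+.0126)*s, -(X[0]-.568)*s+(X[1]+.0126)*c)
for u,v in [(182,231),(262,241),(205,265),(228,281),(161,266)]:
    X=D.plane([(u/2.1+200,v/2.1+80)],.028)[0]; print(np.round(topress(X),3))
```

```text
[ 0.042 -0.026]
[-0.079 -0.034]
[-0.012  0.037]
[-0.052  0.06 ]
[0.048 0.054]
```

View pics/w1.png

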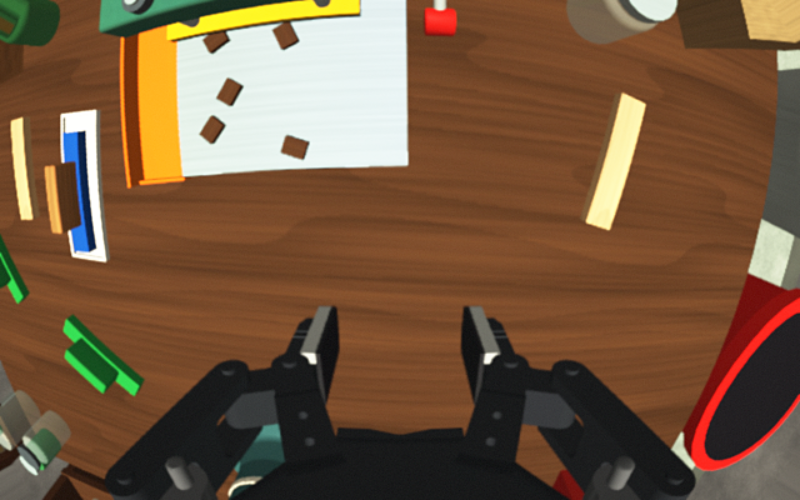

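Run:
```python
from h import *
cam=Cam('wrist')
c,s=np.cos(.069),np.sin(.069)
W=lambda x,y,z:np.array([.568+c*x-s*y,-.0126+s*x+c*y,z])
for n,X,uv in [('nr',W(-.1,-.15,.02),(408,164)),('nl',W(-.1,.11,.02),(185,176)),('knob',W(.0298,-.175,.1026),(440,22))]:
    uv=np.array(uv)/1.25; print(n,X.round(4),cam.proj(X)[0].round(1),uv,cam.plane([uv],X[2]).round(4))
for q in np.arange(0,1.46,.145):
    print(round(q,3),(W(.105-.08*np.cos(q-.35),-.175,.13+.08*np.sin(q-.35))*1000).round(0))
```

```text
nr [ 0.4786 -0.1691  0.02  ] [322.1 131.3] [326.4 131.2] [[ 0.479  -0.1747  0.02  ]]
nl [0.4607 0.0902 0.02  ] [143.2 141.2] [148.  140.8] [[0.4612 0.0816 0.02  ]]
knob [ 0.6098 -0.1851  0.1026] [345.8  16. ] [352.   17.6] [[ 0.6086 -0.1915  0.1026]]
0.0 [ 610. -185.  103.]
0.145 [ 607. -185.  114.]
0.29 [ 605. -185.  125.]
0.435 [ 605. -185.  137.]
0.58 [ 607. -185.  148.]
0.725 [ 611. -185.  159.]
0.87 [ 616. -185.  170.]
1.015 [ 622. -184.  179.]
1.16 [ 630. -184.  188.]
1.305 [ 639. -183.  195.]
1.45 [ 649. -182.  201.]
```

>>> {"api": "play_rows", "payload": {"motion": "40 -8 -10 -0.5 0.6;40 -8 -10 0 0.6;40 -8 -10 0 0.6;0 0 0 0 0.6;0 0 0 0 0.6"}}

```text
t: 3.0
tcp_pos: [0.5619, -0.1994, 0.2473]
orientation: [[0.999, 0.038, 0.003], [0.038, -0.999, -0.008], [0.003, 0.009, -1.0]]
ft_force: [-0.1, -0.6, -0.2]
grip_width: 0.0515
```

Run:
```python
from h import *
im,cam=snap('wrist')
o=r.get_obs(); print(o['tcp_pos'],np.degrees(np.arctan2(o['orientation'][1,0],o['orientation'][0,0])),np.abs(o['qvel']).max())
cv2.imwrite('pics/w2.png',cv2.resize(im[:,:,::-1],None,fx=1.25,fy=1.25))
c,s=np.cos(.069),np.sin(.069)
W=lambda x,y,z:np.array([.568+c*x-s*y,-.0126+s*x+c*y,z])
for n,X in [('nr',W(-.1,-.15,.02)),('nl',W(-.1,.11,.02)),('knob',W(.0298,-.175,.1026))]: print(n,cam.proj(X)[0]*1.25)
```

```text
[ 0.56157576 -0.19950788  0.24727103] 2.1893998303965483 0.034092397110977876
nr [366.39785938 283.82540105]
nl [155.88748671 285.7060314 ]
knob [382.05014914 166.23756702]
```

View pics/w2.png

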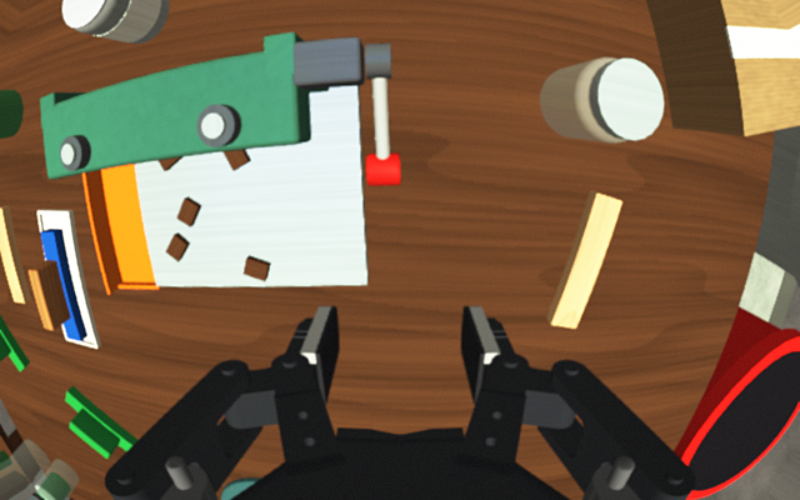

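>>> {"api": "play_rows", "payload": {"motion": "24 7 0 1 0.6;24 7 -20 0.8 0.6;0 0 -45 0 0.6;0 0 0 0 0.6;0 0 0 0 0.6"}}

```text
t: 3.55
tcp_pos: [0.6079, -0.1902, 0.1868]
orientation: [[0.998, 0.064, 0.009], [0.064, -0.998, -0.013], [0.008, 0.014, -1.0]]
ft_force: [1.1, -0.0, -0.3]
grip_width: 0.0513
```

>>> {"api": "play_rows", "payload": {"motion": "1 3 -35 0 0.6;1 2 -35 0.2 0.6;0 0 -30 0 0.6;0 0 0 0 0.6;0 0 0 0 0.6"}}

```text
t: 4.05
tcp_pos: [0.6138, -0.1905, 0.0992]
orientation: [[0.998, 0.062, 0.026], [0.062, -0.998, -0.021], [0.025, 0.023, -0.999]]
ft_force: [-0.5, -0.5, 0.8]
grip_width: 0.0507
```

Run:
```python
from h import *
im,cam=snap('wrist')
o=r.get_obs(); print(o['tcp_pos'])
cv2.imwrite('pics/w3.png',cv2.resize(im[:,:,::-1],None,fx=1.25,fy=1.25))
```

```text
[ 0.61372903 -0.19058264  0.09927174]
```

View pics/w3.png

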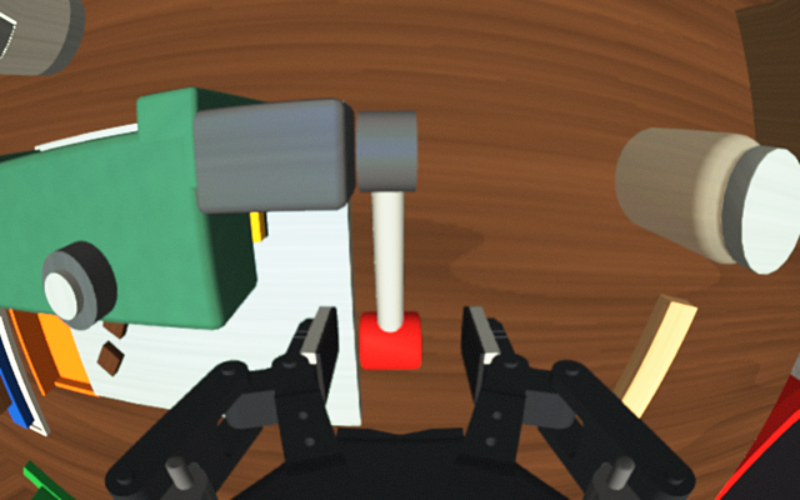

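>>> {"api": "play_rows", "payload": {"motion": "-2 4 -7 0 0.6;-1 2 -7 0 0.6;0 0 0 0 0.2;0 0 0 0 0.2;0 0 0 0 0.2", "squeeze": 30}}

```text
t: 4.6
tcp_pos: [0.6135, -0.187, 0.0908]
orientation: [[0.998, 0.061, 0.036], [0.061, -0.998, -0.026], [0.034, 0.028, -0.999]]
ft_force: [0.2, 1.1, -3.3]
grip_width: 0.0235
```

>>> {"api": "play_rows", "payload": {"motion": "0 0 0 0 0.2;0 0 0 0 0.2"}}

```text
t: 4.8
tcp_pos: [0.6135, -0.187, 0.0908]
orientation: [[0.998, 0.061, 0.036], [0.062, -0.998, -0.026], [0.034, 0.028, -0.999]]
ft_force: [0.1, -1.5, -0.7]
grip_width: 0.0237
```

>>> {"api": "play_rows", "payload": {"motion": "-3 0 11 0 0.2;-2 0 11 0 0.2;0 0 12 0 0.2;2 0 11 0 0.2;0 0 0 0 0.2", "squeeze": 40}}

```text
t: 5.3
tcp_pos: [0.6108, -0.1871, 0.1315]
orientation: [[0.998, 0.061, 0.035], [0.062, -0.998, -0.024], [0.033, 0.026, -0.999]]
ft_force: [0.4, -2.3, 1.4]
grip_width: 0.0236
```

>>> {"api": "play_rows", "payload": {"motion": "3 0 14 0 0.2;6 0 13 0 0.2;8 0 12 0 0.2;8 1 10 0 0.2;0 0 0 0 0.2"}}

```text
t: 5.8
tcp_pos: [0.6313, -0.1855, 0.1737]
orientation: [[0.998, 0.061, 0.02], [0.062, -0.998, -0.021], [0.019, 0.022, -1.0]]
ft_force: [1.4, -0.8, 0.8]
grip_width: 0.0232
```

>>> {"api": "play_rows", "payload": {"motion": "9 1 8 0 0.2;9 1 7 0 0.2;7 0 4 0 0.2;2 0 1 0 0.2;0 0 0 0 0.2"}}

```text
t: 6.3
tcp_pos: [0.65, -0.1842, 0.1882]
orientation: [[0.998, 0.06, -0.004], [0.06, -0.998, -0.019], [-0.005, 0.019, -1.0]]
ft_force: [-1.1, -2.5, -8.7]
grip_width: 0.0227
```

>>> {"api": "play_rows", "payload": {"motion": "4 0 1 0 0.2;0 0 0 0 0.6;0 0 0 0 0.6;0 0 30 0 0.6;0 0 40 0 0.6"}}

```text
t: 6.8
tcp_pos: [0.6574, -0.1817, 0.2638]
orientation: [[0.998, 0.062, 0.004], [0.062, -0.998, -0.018], [0.003, 0.018, -1.0]]
ft_force: [0.9, -0.6, 0.9]
grip_width: 0.0512
```

Run:
```python
from h import *
im,cam=snap('side'); print(r.get_obs()['tcp_pos'])
cv2.imwrite('pics/s4.png',cv2.resize(im[70:250,180:400,::-1],None,fx=3,fy=3))
```

```text
[ 0.66120429 -0.18225384  0.27308056]
```

View pics/s4.png

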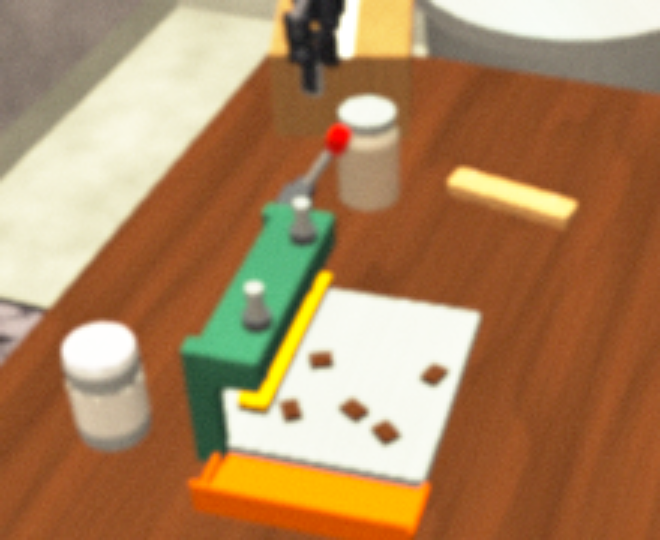

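>>> {"api": "play_rows", "payload": {"motion": "-24 43 0 -0.5 0.6;-24 43 0 -0.5 0.6;-24 43 0 -0.5 0.6;-24 43 0 -0.5 0.6;-24 43 0 -0.5 0.6"}}

```text
t: 7.35
tcp_pos: [0.5503, 0.0327, 0.2884]
orientation: [[0.998, 0.004, 0.057], [0.005, -1.0, -0.025], [0.057, 0.026, -0.998]]
ft_force: [0.3, 0.4, -0.5]
grip_width: 0.0511
```

>>> {"api": "play_rows", "payload": {"motion": "-24 43 -4 -0.5 0.6;-24 43 -4 -0.5 0.6;-24 43 -4 -0.5 0.6;-24 43 -4 -0.5 0.6;0 0 0 0 0.6"}}

```text
t: 7.85
tcp_pos: [0.4563, 0.2196, 0.286]
orientation: [[0.996, -0.019, 0.091], [-0.018, -1.0, -0.011], [0.092, 0.009, -0.996]]
ft_force: [0.8, -0.1, 1.0]
grip_width: 0.0514
```

>>> {"api": "play_rows", "payload": {"motion": "0 0 0 0 0.6;0 0 0 0 0.6"}}

```text
t: 8.05
tcp_pos: [0.4578, 0.2224, 0.2896]
orientation: [[0.995, -0.015, 0.1], [-0.014, -1.0, -0.006], [0.1, 0.005, -0.995]]
ft_force: [-0.5, -0.1, 0.4]
grip_width: 0.0512
```

```bash
cat >> h.py <<'E'
def st():
    o=r.get_obs(); R=o['orientation']; print('t',round(o['t'],2),'tcp',(o['tcp_pos']*1000).round(1),'yaw',np.degrees(np.arctan2(R[1,0],R[0,0])).round(2),'z',R[:,2].round(3),'w',round(o['grip_width'],4),'F',o['ft_force'].round(1))
def wpic(fn,fx=1.25):
    im,cam=snap('wrist'); st(); cv2.imwrite(f'pics/{fn}.png',cv2.resize(im[:,:,::-1],None,fx=fx,fy=fx)); return im,cam
PC,PS=np.cos(.069),np.sin(.069)
def PW(x,y,z): return np.array([.568+PC*x-PS*y,-.0126+PS*x+PC*y,z])
def WP(X): return np.array([(X[0]-.568)*PC+(X[1]+.0126)*PS, -(X[0]-.568)*PS+(X[1]+.0126)*PC, X[2]])
E
python3 - <<'E'
from h import *
wpic('w5')
D=Cam('side')
for q in [1.2,1.3,1.4,1.45]: print(q,D.proj(PW(.105-.08*np.cos(q-.35),-.175,.13+.08*np.sin(q-.35))))
E
```

```text
t 8.1 tcp [458.2 221.9 289.6] yaw -0.89 z [ 0.1   -0.007 -0.995] w 0.0514 F [ 0.4 -0.1 -0.1]
1.2 [[295.29125905 119.99352334]]
1.3 [[293.3161146  118.34490597]]
1.4 [[291.19876626 116.85180198]]
1.45 [[290.09393371 116.16906629]]
```

View pics/w5.png

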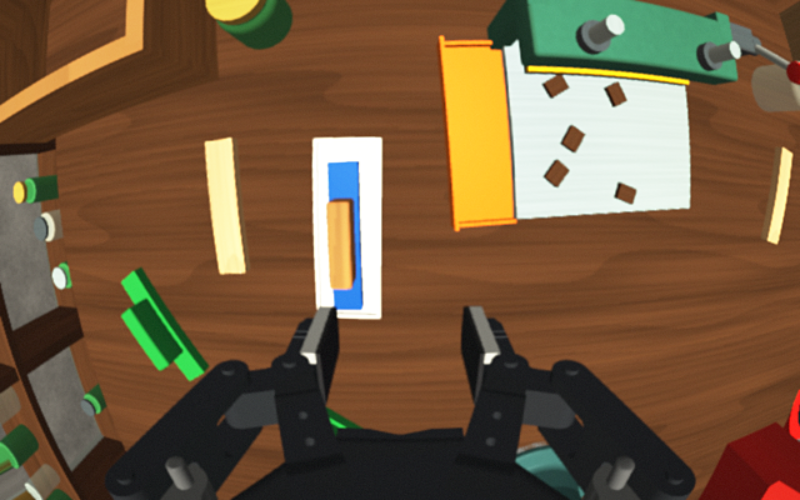

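Run:
```python
from h import *
cam=Cam('wrist')
for n,uv,z in [('far',(343.5,162),.024),('near',(349,308),.024),('grip far',(340,201),.067),('grip near',(342,289),.067),('rest fl',(313,138),.01),('rest fr',(382,138),.01),('rest nr',(381,318),.01),('slat fl',(206,141),.018),('slat fr',(232,138),.018),('slat nr',(245,272),.018),('slat nl',(220,274),.018)]:
    print(n,cam.plane([np.array(uv)/1.25],z)[0].round(4))
```

```text
far [0.5254 0.2803 0.024 ]
near [0.3597 0.2814 0.024 ]
grip far [0.4873 0.2789 0.067 ]
grip near [0.3975 0.2813 0.067 ]
rest fl [0.5541 0.3162 0.01  ]
rest fr [0.5509 0.2389 0.01  ]
rest nr [0.3409 0.2454 0.01  ]
slat fl [0.5609 0.4465 0.018 ]
slat fr [0.561  0.4117 0.018 ]
slat nr [0.4022 0.4073 0.018 ]
slat nl [0.3996 0.442  0.018 ]
```

>>> {"api": "play_rows", "payload": {"motion": "-30 45 -20 0 0.6"}}

```text
t: 8.2
tcp_pos: [0.4375, 0.2569, 0.2739]
orientation: [[0.994, -0.03, 0.107], [-0.029, -1.0, -0.007], [0.107, 0.004, -0.994]]
ft_force: [0.7, 0.9, -0.4]
grip_width: 0.0514
```

```bash
cat >> h.py <<'E'
def hold(n=3):
    for i in range(n): r.read_camera('side')
    st()
E
python3 - <<'E'
from h import *
st(); hold(1);hold(1);hold(2);hold(2)
E
```

```text
t 8.2 tcp [437.5 256.9 273.9] yaw -1.68 z [ 0.107 -0.007 -0.994] w 0.0514 F [ 0.7  0.9 -0.4]
t 8.25 tcp [428.2 266.1 270.4] yaw -0.85 z [ 0.098 -0.003 -0.995] w 0.0512 F [-6.4  5.4 -1.4]
t 8.3 tcp [428.9 264.5 270.8] yaw -0.63 z [ 0.098 -0.005 -0.995] w 0.0512 F [ 0.1 -0.1  0.9]
t 8.4 tcp [431.9 261.3 271.7] yaw -0.88 z [ 0.1   -0.007 -0.995] w 0.0514 F [-0.2  0.5  1.4]
t 8.5 tcp [432.9 260.3 272. ] yaw -1.03 z [ 0.101 -0.007 -0.995] w 0.0518 F [-0.3 -0.8  0.3]
```

>>> {"api": "play_rows", "payload": {"motion": "40 0 0 0 0.6;40 0 0 0 0.6;40 0 0 0 0.6;40 0 0 0 0.6"}}

```text
t: 8.9
tcp_pos: [0.5981, 0.2553, 0.2747]
orientation: [[0.994, -0.022, 0.105], [-0.022, -1.0, -0.009], [0.105, 0.007, -0.994]]
ft_force: [1.2, 0.8, 0.9]
grip_width: 0.0514
```

Run:
```python
from h import *
st(); hold(6)
```

```text
t 8.9 tcp [598.1 255.3 274.7] yaw -1.24 z [ 0.105 -0.009 -0.994] w 0.0514 F [1.2 0.8 0.9]
t 9.2 tcp [594.8 256.9 274.2] yaw -1.1 z [ 0.103 -0.009 -0.995] w 0.0513 F [-0.1 -0.2 -0.2]
```

>>> {"api": "play_rows", "payload": {"motion": "-40 0 0 0 0.6;-40 0 0 0 0.6;-40 0 0 0 0.6;-40 0 0 0 0.6"}}

```text
t: 9.6
tcp_pos: [0.4307, 0.2549, 0.2741]
orientation: [[0.994, -0.023, 0.106], [-0.023, -1.0, -0.009], [0.106, 0.006, -0.994]]
ft_force: [-0.1, 0.3, 0.0]
grip_width: 0.0513
```

Run:
```python
from h import *
st(); hold(6); print(r.get_obs()['joint_positions'].round(3))
```

```text
t 9.6 tcp [430.7 254.9 274.1] yaw -1.3 z [ 0.106 -0.009 -0.994] w 0.0513 F [-0.1  0.3  0. ]
t 9.9 tcp [433.9 255.  274.5] yaw -1.37 z [ 0.106 -0.008 -0.994] w 0.0513 F [-0.1  0.4  0.2]
[-0.235  0.161 -0.447  1.944  0.172  0.98  -2.36 ]
```

>>> {"api": "play_rows", "payload": {"motion": "0 -45 0 0 0.6;0 -45 0 0 0.6;0 -45 0 0 0.6;0 -45 0 0 0.6;0 -45 0 0 0.6"}}

```text
t: 10.4
tcp_pos: [0.4371, 0.0283, 0.2752]
orientation: [[0.994, -0.016, 0.109], [-0.015, -1.0, -0.001], [0.109, -0.0, -0.994]]
ft_force: [0.7, 0.6, -0.6]
grip_width: 0.0511
```

Run:
```python
from h import *
st(); hold(6)
```

```text
t 10.4 tcp [437.1  28.3 275.2] yaw -0.89 z [ 0.109 -0.001 -0.994] w 0.0511 F [ 0.7  0.6 -0.6]
t 10.7 tcp [436.9  31.5 274.9] yaw -0.79 z [ 0.108 -0.001 -0.994] w 0.0512 F [1.  0.8 0.1]
```

>>> {"api": "play_rows", "payload": {"motion": "-4 50 0 0.5 0.6;-4 50 0 0.5 0.6;-4 50 0 0.5 0.6;-4 50 0 0.5 0.6;0 48 0 0.5 0.6"}}

```text
t: 11.2
tcp_pos: [0.42, 0.2807, 0.2757]
orientation: [[0.993, 0.029, 0.11], [0.029, -1.0, 0.005], [0.111, -0.002, -0.994]]
ft_force: [2.4, 0.5, 0.4]
grip_width: 0.0515
```

Run:
```python
from h import *
st(); hold(6)
```

```text
t 11.2 tcp [420.  280.7 275.7] yaw 1.65 z [ 0.11   0.005 -0.994] w 0.0515 F [2.4 0.5 0.4]
t 11.5 tcp [421.1 276.8 275. ] yaw 1.48 z [ 0.109  0.003 -0.994] w 0.0513 F [ 1.  -0.3 -0.1]
```

>>> {"api": "play_rows", "payload": {"motion": "0 1 -42 -1 0.75;0 1 -42 -1 0.75;0 1 -42 -0.5 0.75;0 0 -42 0 0.75;0 0 -30 0 0.75"}}

```text
t: 12.0
tcp_pos: [0.4273, 0.2754, 0.0777]
orientation: [[0.992, -0.032, 0.125], [-0.032, -0.999, 0.002], [0.125, -0.006, -0.992]]
ft_force: [0.8, -1.3, 0.2]
grip_width: 0.064
```

Run:
```python
from h import *
st(); hold(3); wpic('w6')
```

```text
t 12.0 tcp [427.3 275.4  77.7] yaw -1.87 z [ 0.125  0.002 -0.992] w 0.064 F [ 0.8 -1.3  0.2]
t 12.15 tcp [426.9 275.9  78.7] yaw -1.8 z [ 0.123  0.002 -0.992] w 0.064 F [0.4 0.3 0. ]
t 12.2 tcp [428.  277.2  80.4] yaw -1.8 z [ 0.126  0.004 -0.992] w 0.0638 F [0.4 0.8 0.9]
```

View pics/w6.png

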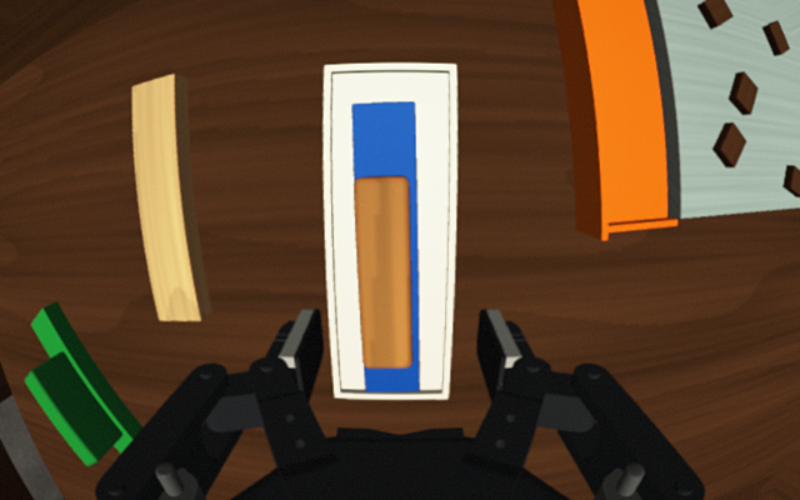

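>>> {"api": "play_rows", "payload": {"motion": "-3 3 -25 0 0.75;-2 2 -20 0 0.75"}}

```text
t: 12.4
tcp_pos: [0.4286, 0.2846, 0.0415]
orientation: [[0.99, -0.034, 0.138], [-0.036, -0.999, 0.012], [0.138, -0.016, -0.99]]
ft_force: [0.2, 0.1, -1.1]
grip_width: 0.0641
```

Run:
```python
from h import *
hold(4)
```

```text
t 12.6 tcp [428.  284.6  41.5] yaw -1.98 z [ 0.137  0.011 -0.991] w 0.0638 F [0.5 0.4 0.7]
```

>>> {"api": "play_rows", "payload": {"motion": "-4 -4 -8 0 0.75;0 0 0 0 0.1;0 0 0 0 0.1;0 0 0 0 0.1;0 0 0 0 0.1", "squeeze": 60}}

```text
t: 13.1
tcp_pos: [0.4265, 0.2812, 0.0376]
orientation: [[0.989, -0.034, 0.143], [-0.037, -0.999, 0.015], [0.143, -0.02, -0.99]]
ft_force: [-0.3, -0.3, -2.6]
grip_width: 0.0233
```

Run:
```python
from h import *
hold(4)
```

```text
t 13.3 tcp [426.4 281.2  37.4] yaw -2.1 z [ 0.143  0.014 -0.99 ] w 0.023 F [ 0.1 -0.  -0.6]
```

>>> {"api": "play_rows", "payload": {"motion": "0 0 25 0 0.1;0 0 25 0 0.1;0 0 25 0 0.1"}}

```text
t: 13.6
tcp_pos: [0.4229, 0.279, 0.1101]
orientation: [[0.99, -0.033, 0.134], [-0.034, -0.999, 0.008], [0.133, -0.013, -0.991]]
ft_force: [0.1, -0.1, -1.7]
grip_width: 0.023
```

Run:
```python
from h import *
hold(2); im,c=snap('side'); cv2.imwrite('pics/s7.png',cv2.resize(im[150:350,180:400,::-1],None,fx=3,fy=3))
```

```text
t 13.7 tcp [425.3 280.8 112.6] yaw -2.05 z [ 0.14   0.013 -0.99 ] w 0.0231 F [ 0.2 -0.5 -2.1]
```

View pics/s7.png

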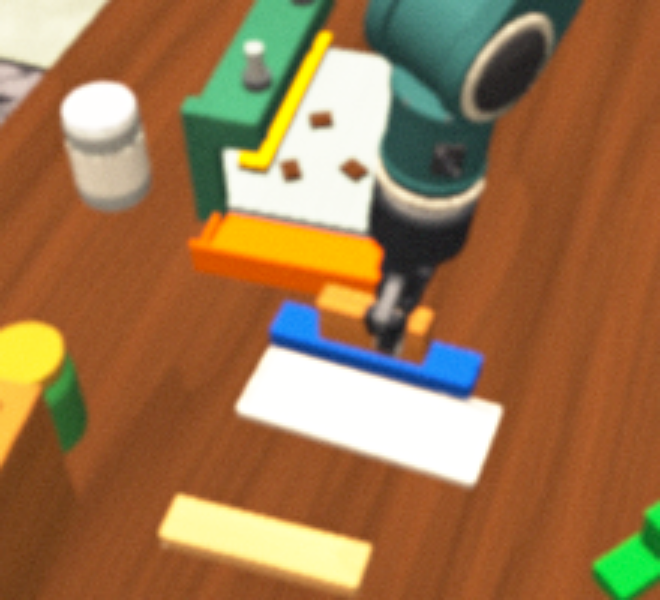

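>>> {"api": "play_rows", "payload": {"motion": "8 -46 0 1 0.1;8 -46 0 1 0.1;8 -46 0 1 0.1;8 -46 0 1 0.1;8 -46 0 1 0.1", "squeeze": 90}}

```text
t: 14.25
tcp_pos: [0.4599, 0.0511, 0.1063]
orientation: [[0.989, 0.076, 0.13], [0.072, -0.997, 0.029], [0.132, -0.02, -0.991]]
ft_force: [1.1, -0.9, -2.4]
grip_width: 0.0231
```

>>> {"api": "play_rows", "payload": {"motion": "8 -46 0 0.5 0.1;8 -46 0 0.5 0.1;4 -46 0 0 0.1"}}

```text
t: 14.55
tcp_pos: [0.4773, -0.0928, 0.1025]
orientation: [[0.988, 0.094, 0.123], [0.091, -0.995, 0.033], [0.126, -0.021, -0.992]]
ft_force: [1.0, 0.4, -1.5]
grip_width: 0.0229
```

Run:
```python
from h import *
hold(4); im,c=snap('side'); cv2.imwrite('pics/s8.png',cv2.resize(im[70:270,180:400,::-1],None,fx=3,fy=3))
```

```text
t 14.75 tcp [476.7 -92.1 102.3] yaw 5.04 z [ 0.123  0.032 -0.992] w 0.023 F [-0.3  0.5 -2.6]
```

View pics/s8.png

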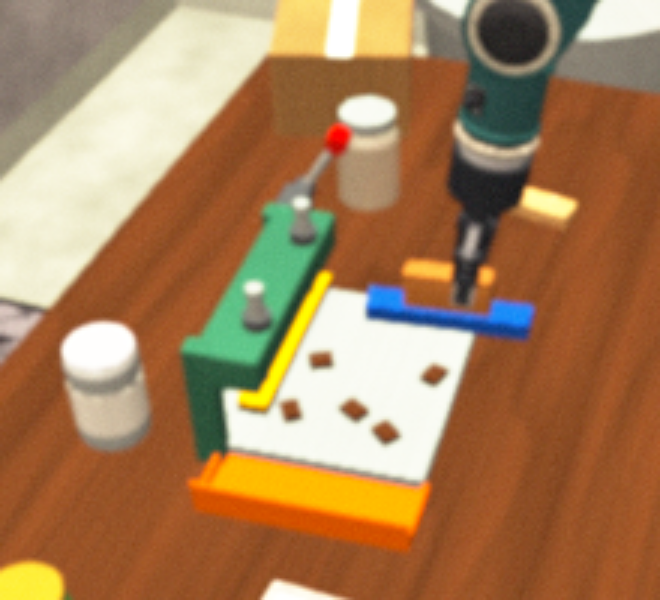

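>>> {"api": "play_rows", "payload": {"motion": "0 -6 -22 -1 0.1;0 -2 -22 0 0.1"}}

```text
t: 15.0
tcp_pos: [0.4787, -0.0949, 0.0593]
orientation: [[0.988, 0.082, 0.128], [0.079, -0.996, 0.031], [0.13, -0.021, -0.991]]
ft_force: [-0.4, -1.2, -1.5]
grip_width: 0.0225
```

Run:
```python
from h import *
hold(4)
```

```text
t 15.2 tcp [478.6 -94.3  59.8] yaw 4.61 z [ 0.127  0.032 -0.991] w 0.0223 F [ 0.4 -0.1 -1.8]
```

>>> {"api": "play_rows", "payload": {"motion": "33 2 0 -0.6 0.1;33 2 -3 0 0.1"}}

```text
t: 15.4
tcp_pos: [0.5426, -0.0889, 0.0583]
orientation: [[0.99, 0.074, 0.124], [0.071, -0.997, 0.03], [0.126, -0.021, -0.992]]
ft_force: [1.0, 0.9, -1.7]
grip_width: 0.0224
```

Run:
```python
from h import *
hold(4); im,c=snap('side'); cv2.imwrite('pics/s9.png',cv2.resize(im[70:270,180:400,::-1],None,fx=3,fy=3)); print(WP(r.get_obs()['tcp_pos']))
```

```text
t 15.6 tcp [541.4 -88.8  57.4] yaw 4.14 z [ 0.122  0.031 -0.992] w 0.0229 F [-0.3 -0.1 -2.8]
[-0.03279705 -0.07450334  0.05709981]
```

View pics/s9.png

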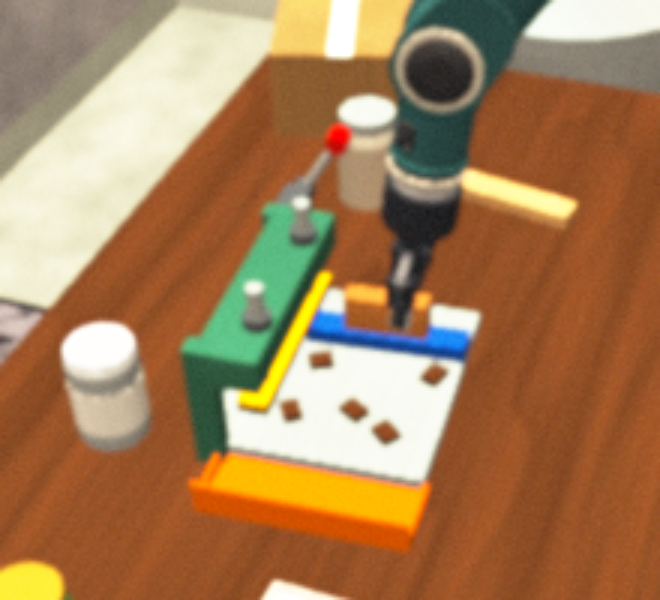

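>>> {"api": "play_rows", "payload": {"motion": "6 1 -4 0 0.1"}}

```text
t: 15.75
tcp_pos: [0.5448, -0.0885, 0.0537]
orientation: [[0.99, 0.074, 0.119], [0.071, -0.997, 0.03], [0.121, -0.021, -0.992]]
ft_force: [-9.7, 0.8, 10.8]
grip_width: 0.0224
```

Run:
```python
from h import *
hold(4);print(WP(r.get_obs()['tcp_pos']))
```

```text
t 15.95 tcp [545.9 -88.   53.5] yaw 4.12 z [ 0.121  0.03  -0.992] w 0.0228 F [-3.9  0.5  2.9]
[-0.02726648 -0.0737225   0.05348211]
```

>>> {"api": "play_rows", "payload": {"motion": "-1 15 -1 0 0.1;-1 15 -1 0 0.1;-1 15 -1 0 0.1;-1 15 -1 0 0.1;-1 15 -1 0 0.1"}}

```text
t: 16.45
tcp_pos: [0.546, -0.0233, 0.0532]
orientation: [[0.989, 0.062, 0.134], [0.06, -0.998, 0.017], [0.134, -0.009, -0.991]]
ft_force: [-0.4, -3.4, 5.5]
grip_width: 0.0227
```

Run:
```python
from h import *
hold(2);print(WP(r.get_obs()['tcp_pos']))
im,c=snap('side'); cv2.imwrite('pics/s10.png',cv2.resize(im[70:270,180:400,::-1],None,fx=3,fy=3))
```

```text
t 16.55 tcp [545.9 -20.4  53.2] yaw 3.68 z [ 0.134  0.02  -0.991] w 0.0227 F [-1.3  3.9  6. ]
[-0.02255075 -0.00622126  0.05323701]
```

View pics/s10.png

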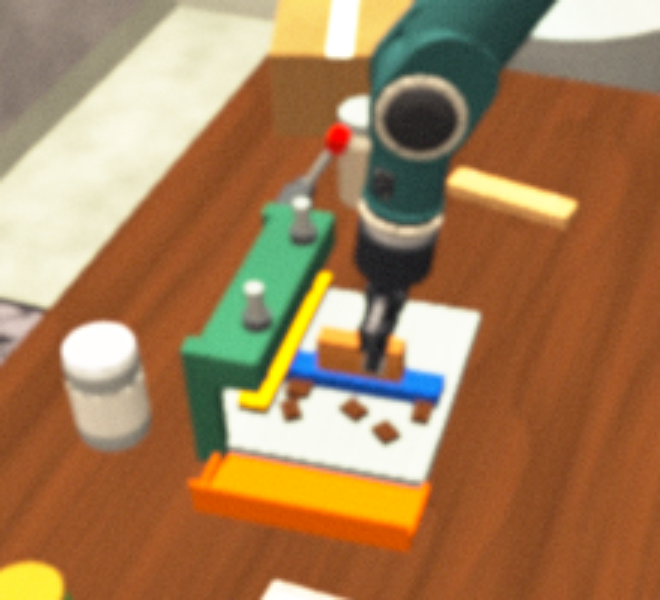

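>>> {"api": "play_rows", "payload": {"motion": "-2 15 -1 0 0.1;-2 15 -1 0 0.1;-2 15 -1 0 0.1;-2 15 -1 0 0.1"}}

```text
t: 17.0
tcp_pos: [0.5422, 0.0276, 0.0532]
orientation: [[0.988, 0.056, 0.141], [0.056, -0.998, 0.007], [0.141, 0.001, -0.99]]
ft_force: [0.5, -6.9, 9.0]
grip_width: 0.0228
```

Run:
```python
from h import *
hold(2);print(WP(r.get_obs()['tcp_pos']))
im,c=snap('side'); cv2.imwrite('pics/s11.png',cv2.resize(im[70:270,180:400,::-1],None,fx=3,fy=3))
```

```text
t 17.1 tcp [542.   30.4  53.3] yaw 3.4 z [ 0.141  0.009 -0.99 ] w 0.0228 F [-0.3 -1.6  7.7]
[-0.02296333  0.04466758  0.05330488]
```

View pics/s11.png

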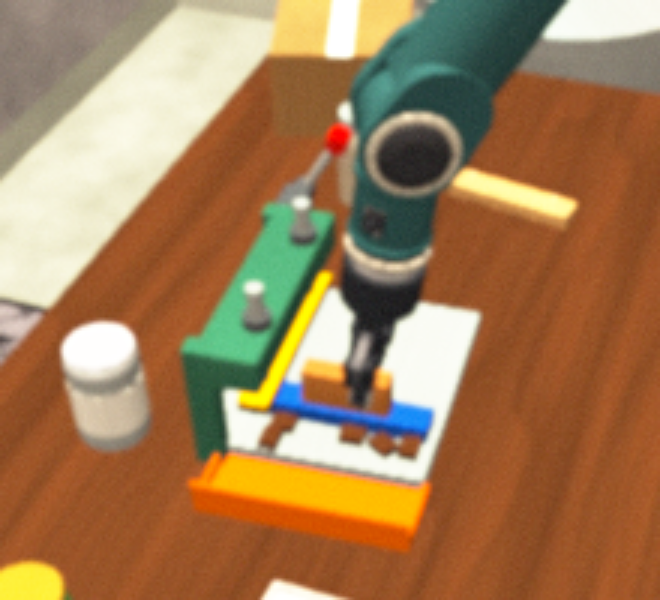

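>>> {"api": "play_rows", "payload": {"motion": "-2 15 -1 0.5 0.1;-2 15 0 0 0.1;-2 15 0 0 0.1;-2 15 0 0 0.1"}}

```text
t: 17.55
tcp_pos: [0.5364, 0.0817, 0.054]
orientation: [[0.988, 0.057, 0.144], [0.058, -0.998, 0.002], [0.144, 0.006, -0.99]]
ft_force: [0.5, -0.9, -1.1]
grip_width: 0.0224
```

Run:
```python
from h import *
hold(3);print(WP(r.get_obs()['tcp_pos']))
im,c=snap('side'); cv2.imwrite('pics/s12.png',cv2.resize(im[70:270,180:400,::-1],None,fx=3,fy=3))
wpic('w12')
```

```text
t 17.7 tcp [536.2  82.9  53.9] yaw 3.51 z [ 0.144  0.003 -0.99 ] w 0.0224 F [-0.7  0.6 -0.6]
[-0.02513508  0.09743042  0.0539491 ]
t 17.8 tcp [536.4  81.8  53.9] yaw 3.39 z [ 0.144  0.003 -0.99 ] w 0.0223 F [-0.3  1.4 -0.4]
```

View pics/s12.png

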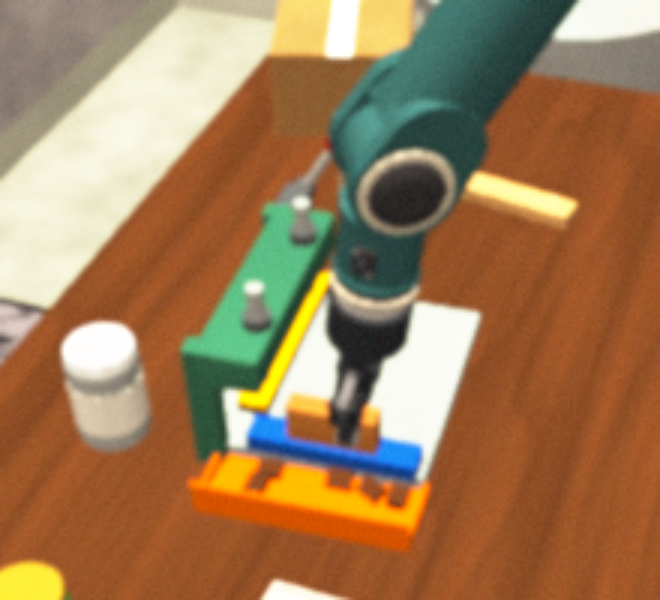

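View pics/w12.png

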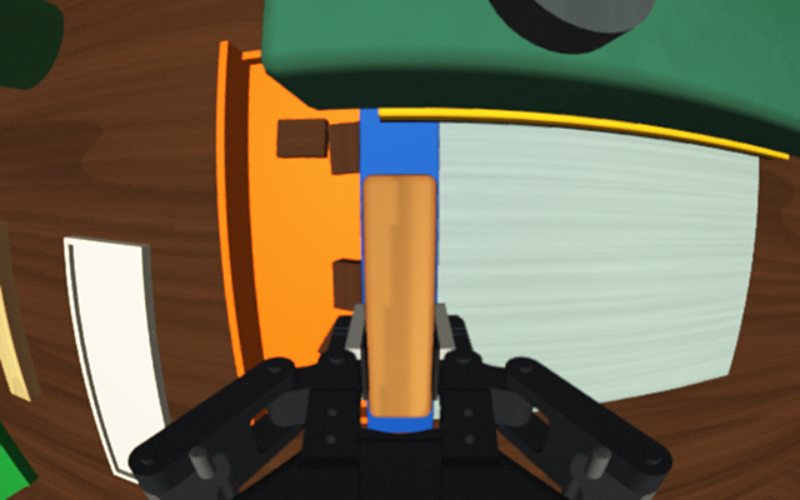

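>>> {"api": "play_rows", "payload": {"motion": "-1 12 0 0 0.1;-1 8 0 0 0.1"}}

```text
t: 18.0
tcp_pos: [0.5348, 0.0988, 0.0538]
orientation: [[0.988, 0.053, 0.144], [0.054, -0.999, -0.0], [0.143, 0.008, -0.99]]
ft_force: [0.3, -1.1, -0.3]
grip_width: 0.023
```

Run:
```python
from h import *
hold(3);print(WP(r.get_obs()['tcp_pos']))
im,c=snap('side'); cv2.imwrite('pics/s13.png',cv2.resize(im[190:270,220:350,::-1],None,fx=6,fy=6,interpolation=cv2.INTER_CUBIC))
```

```text
t 18.15 tcp [534.7  99.8  53.9] yaw 3.21 z [ 0.144  0.001 -0.99 ] w 0.0226 F [ 0.9  0.7 -0.7]
[-0.02546016  0.11437858  0.05386021]
```

View pics/s13.png

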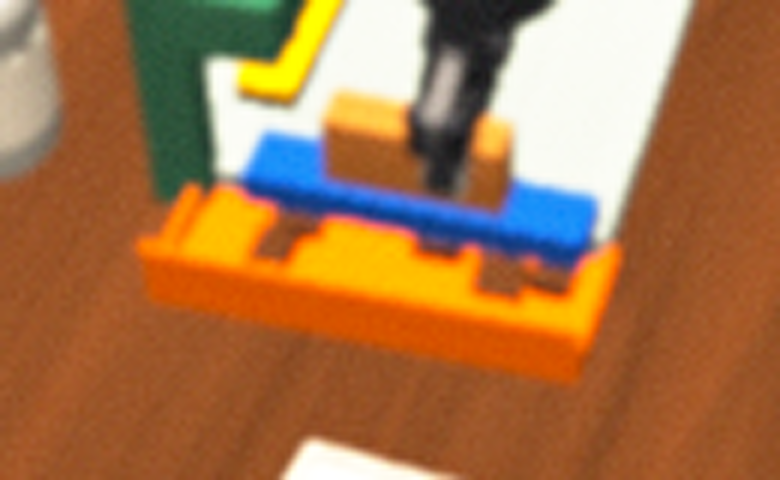

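>>> {"api": "play_rows", "payload": {"motion": "0 0 8 0 0.1;-35 -2 0 0 0.1;-35 -2 0 0 0.1"}}

```text
t: 18.5
tcp_pos: [0.4677, 0.0957, 0.0631]
orientation: [[0.988, 0.052, 0.148], [0.052, -0.999, 0.003], [0.148, 0.005, -0.989]]
ft_force: [0.6, 0.6, -1.6]
grip_width: 0.0226
```

Run:
```python
from h import *
hold(3);print(WP(r.get_obs()['tcp_pos']))
im,c=snap('side'); cv2.imwrite('pics/s14.png',cv2.resize(im[170:270,220:350,::-1],None,fx=6,fy=6,interpolation=cv2.INTER_CUBIC))
wpic('w14')
```

```text
t 18.65 tcp [466.6  95.5  63.2] yaw 3.14 z [ 0.147  0.002 -0.989] w 0.0227 F [ 0.8 -0.2 -1.4]
[-0.09372519  0.11482821  0.06315045]
t 18.75 tcp [469.6  96.1  63.6] yaw 3.08 z [ 0.15   0.003 -0.989] w 0.0228 F [ 0.1  0.1 -2.3]
```

View pics/s14.png

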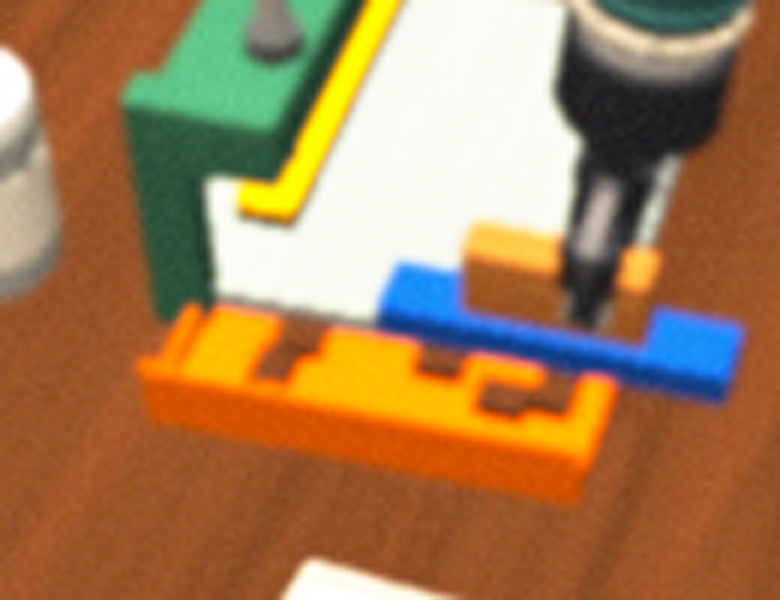

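View pics/w14.png

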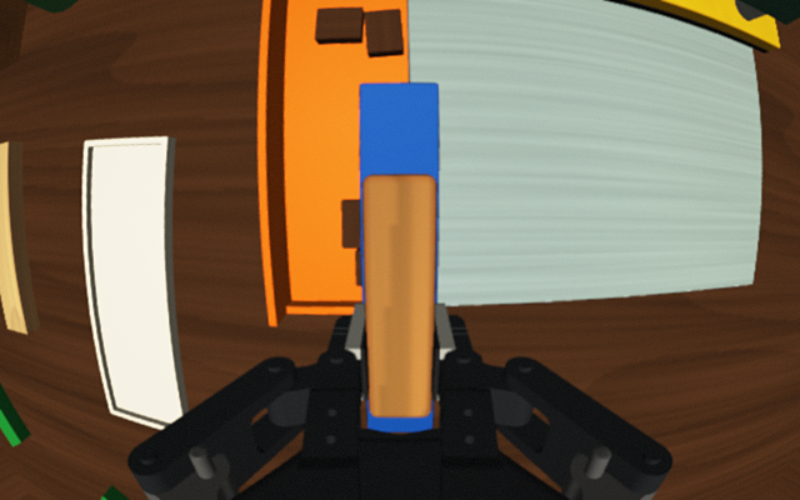

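>>> {"api": "play_rows", "payload": {"motion": "0 0 25 0 0.1;0 0 25 0 0.1;-15 40 0 -1.5 0.1;-12 45 0 -1.5 0.1"}}

```text
t: 19.15
tcp_pos: [0.4496, 0.1744, 0.1166]
orientation: [[0.988, -0.023, 0.153], [-0.022, -1.0, -0.008], [0.153, 0.005, -0.988]]
ft_force: [1.3, 0.6, -2.3]
grip_width: 0.0225
```

>>> {"api": "play_rows", "payload": {"motion": "-8 45 0 -1 0.1;-5 40 0 -1 0.1"}}

```text
t: 19.35
tcp_pos: [0.4386, 0.2622, 0.1182]
orientation: [[0.986, -0.065, 0.156], [-0.064, -0.998, -0.012], [0.157, 0.002, -0.988]]
ft_force: [1.2, -0.8, -2.0]
grip_width: 0.0224
```

Run:
```python
from h import *
hold(3); wpic('w15')
im,c=snap('side'); cv2.imwrite('pics/s15.png',cv2.resize(im[170:270,220:350,::-1],None,fx=6,fy=6,interpolation=cv2.INTER_CUBIC))
```

```text
t 19.5 tcp [438.1 264.1 118. ] yaw -3.28 z [ 0.156 -0.01  -0.988] w 0.0231 F [ 0.6 -1.2 -1.9]
t 19.55 tcp [438.3 261.4 117.6] yaw -3.45 z [ 0.155 -0.013 -0.988] w 0.0225 F [-0.3 -0.9 -2.8]
```

View pics/w15.png

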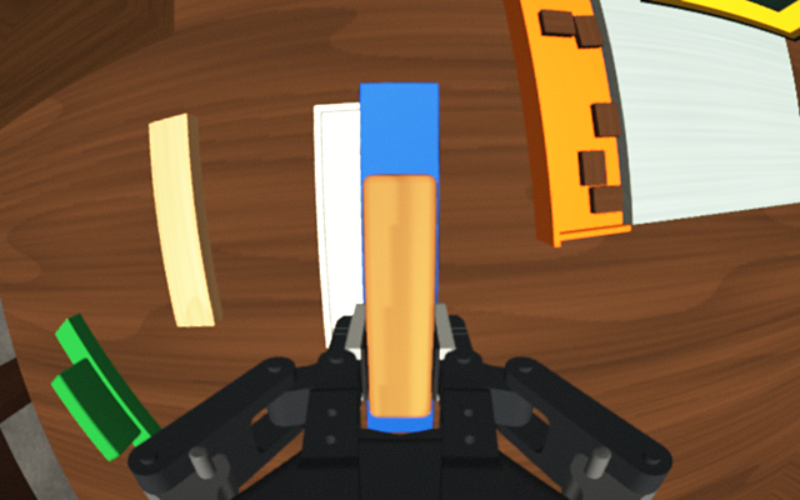

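View pics/s15.png

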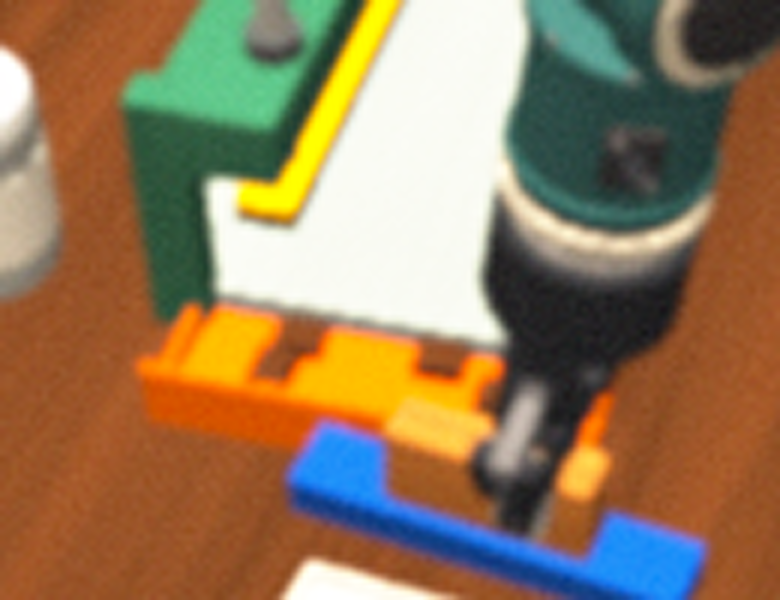

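>>> {"api": "play_rows", "payload": {"motion": "-5 10 -30 1 0.1;-4 8 -25 0.4 0.1"}}

```text
t: 19.8
tcp_pos: [0.4344, 0.2754, 0.0644]
orientation: [[0.986, -0.046, 0.162], [-0.046, -0.999, -0.008], [0.162, 0.001, -0.987]]
ft_force: [-0.5, -0.5, -2.4]
grip_width: 0.0224
```

Run:
```python
from h import *
hold(3)
```

```text
t 19.95 tcp [433.2 275.1  63.9] yaw -2.54 z [ 0.159 -0.011 -0.987] w 0.0229 F [ 0.6  0.4 -2.2]
```

>>> {"api": "play_rows", "payload": {"motion": "-4 5 -13 0 0.1;0 0 -11 0 0.1"}}

```text
t: 20.15
tcp_pos: [0.4326, 0.279, 0.0426]
orientation: [[0.985, -0.05, 0.164], [-0.049, -0.999, -0.009], [0.164, 0.001, -0.986]]
ft_force: [-0.8, -0.8, -2.1]
grip_width: 0.0228
```

Run:
```python
from h import *
hold(3)
```

```text
t 20.3 tcp [432.4 278.4  42.1] yaw -2.84 z [ 0.163 -0.011 -0.987] w 0.0227 F [ 0.7  0.1 -0.8]
```

>>> {"api": "play_rows", "payload": {"motion": "0 1 -5 0.5 0.1;0 0 0 0 0.6;0 0 0 0 0.6;0 0 0 0 0.6"}}

```text
t: 20.7
tcp_pos: [0.4359, 0.2799, 0.0401]
orientation: [[0.985, -0.042, 0.168], [-0.042, -0.999, -0.006], [0.169, -0.001, -0.986]]
ft_force: [0.3, 0.2, -0.1]
grip_width: 0.0514
```

>>> {"api": "play_rows", "payload": {"motion": "0 0 25 0 0.6;0 0 45 0 0.6;0 0 45 0 0.6;0 0 45 0 0.6;0 0 45 0 0.6"}}

```text
t: 21.2
tcp_pos: [0.4302, 0.2769, 0.2462]
orientation: [[0.987, -0.039, 0.156], [-0.038, -0.999, -0.013], [0.156, 0.007, -0.988]]
ft_force: [1.1, 0.1, 0.0]
grip_width: 0.0514
```

Run:
```python
from h import *
hold(3); wpic('w16')
```

```text
t 21.35 tcp [432.3 278.2 247.8] yaw -2.26 z [ 0.162 -0.01  -0.987] w 0.0516 F [ 0.4 -0.4  0. ]
t 21.4 tcp [431.2 277.2 245.4] yaw -2.24 z [ 0.159 -0.013 -0.987] w 0.0513 F [ 0.4 -0.7 -1.1]
```

View pics/w16.png

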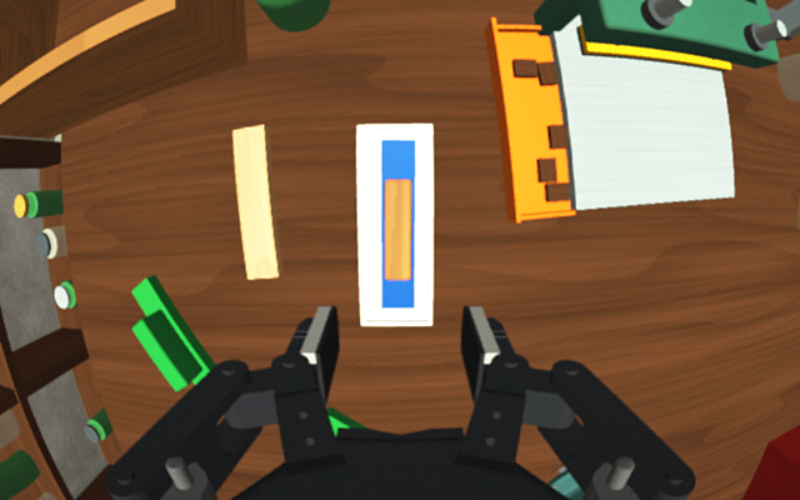

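Run:
```python
from h import *
cam=Cam('wrist')
P=cam.plane(np.array([(233,129),(265,125),(278,277),(247,279)])/1.25,.018); print(P.round(4))
c=P.mean(0); d=(P[0]+P[1]-P[2]-P[3]); print(c.round(4),np.degrees(np.arctan2(d[1],d[0])), np.linalg.norm(d)/2)
S=cam.plane(np.array([(398,140.5),(398,308)])/1.25,.024); print(S.round(4))
im,c=snap('scene','sc16')
st()
```

```text
[[0.5578 0.4452 0.018 ]
 [0.5577 0.4088 0.018 ]
 [0.3995 0.405  0.018 ]
 [0.3982 0.4409 0.018 ]]
[0.4783 0.425  0.018 ] 1.4648873380201246 0.15896070174587407
[[0.531  0.2739 0.024 ]
 [0.3643 0.2808 0.024 ]]
t 21.45 tcp [430.4 276.6 243.9] yaw -2.22 z [ 0.156 -0.014 -0.988] w 0.0516 F [-0.1 -0.8 -1.8]
```

View pics/sc16.png

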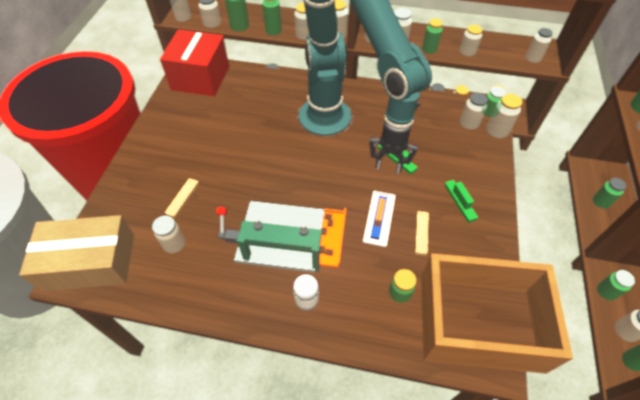

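>>> {"api": "play_rows", "payload": {"motion": "6 37 -25 1 0.75;6 37 -25 1 0.75;6 37 -25 1 0.75;6 37 -25 0.5 0.75;0 0 -45 0 0.75"}}

```text
t: 21.95
tcp_pos: [0.4547, 0.4278, 0.091]
orientation: [[0.987, 0.02, 0.157], [0.021, -1.0, -0.006], [0.157, 0.009, -0.988]]
ft_force: [0.8, 0.6, -0.3]
grip_width: 0.0639
```

Run:
```python
from h import *
hold(3); wpic('w17')
```

```text
t 22.1 tcp [452.2 418.6  86.7] yaw 1.09 z [ 0.148 -0.021 -0.989] w 0.0643 F [ 0.3 -0.2  0.1]
t 22.15 tcp [453.9 419.9  89.9] yaw 1.02 z [ 0.152 -0.017 -0.988] w 0.0641 F [0.5 0.3 0.1]
```

View pics/w17.png

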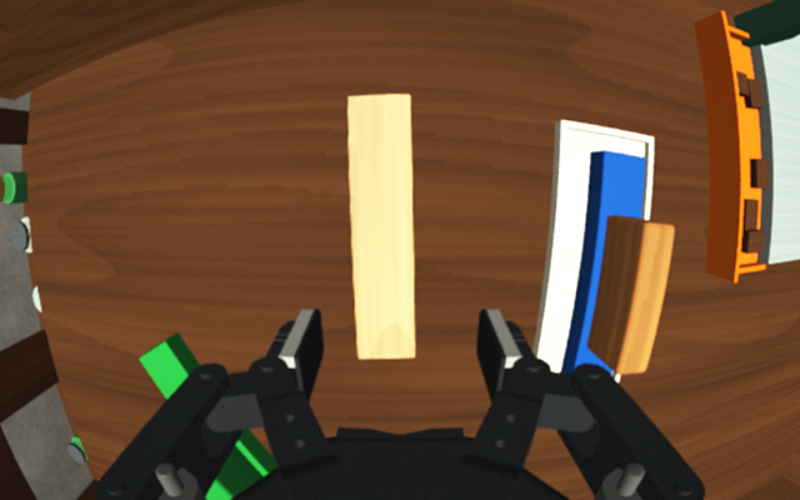

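>>> {"api": "play_rows", "payload": {"motion": "0 3 -40 0.3 0.75;0 3 -36 0 0.75"}}

```text
t: 22.35
tcp_pos: [0.4595, 0.4294, 0.0215]
orientation: [[0.986, 0.017, 0.164], [0.018, -1.0, -0.005], [0.163, 0.008, -0.987]]
ft_force: [0.2, 0.6, -0.1]
grip_width: 0.0637
```

Run:
```python
from h import *
hold(4)
```

```text
t 22.55 tcp [458.8 429.7  22. ] yaw 1.15 z [ 0.162 -0.006 -0.987] w 0.0638 F [0.1 0.7 0.1]
```

>>> {"api": "play_rows", "payload": {"motion": "-3 -3 -18 0 0.75;0 0 0 0 0.2;0 0 0 0 0.2;0 0 0 0 0.2", "squeeze": 50}}

```text
t: 22.95
tcp_pos: [0.4611, 0.4308, 0.0156]
orientation: [[0.985, 0.017, 0.173], [0.016, -1.0, 0.005], [0.173, -0.002, -0.985]]
ft_force: [1.1, 0.2, -0.8]
grip_width: 0.0336
```

Run:
```python
from h import *
hold(4)
```

```text
t 23.15 tcp [460.5 430.1  14. ] yaw 0.94 z [ 0.172  0.004 -0.985] w 0.0336 F [-0.2 -0.1 -1.3]
```

Run:
```python
from h import *
wpic('w18')
im,c=snap('side'); cv2.imwrite('pics/s18.png',cv2.resize(im[270:390,200:340,::-1],None,fx=5,fy=5,interpolation=cv2.INTER_CUBIC))
```

```text
t 23.2 tcp [460.3 429.9  13.6] yaw 0.96 z [ 0.172  0.003 -0.985] w 0.0339 F [ 0.1 -0.2  3.3]
```

View pics/w18.png

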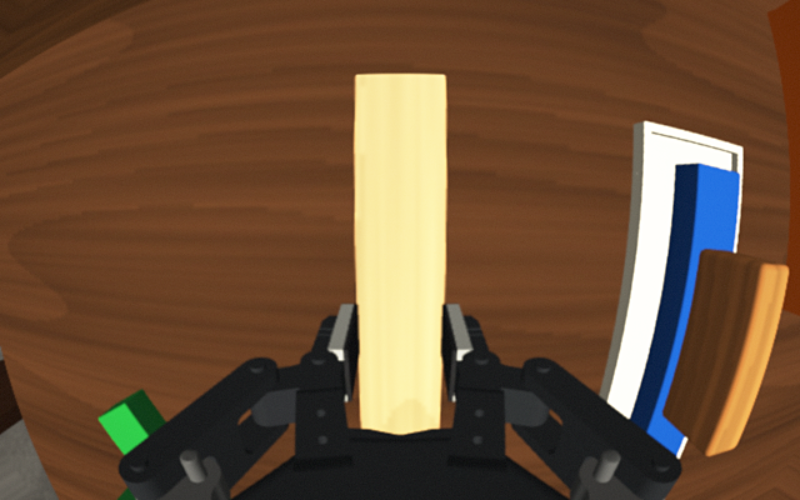

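View pics/s18.png

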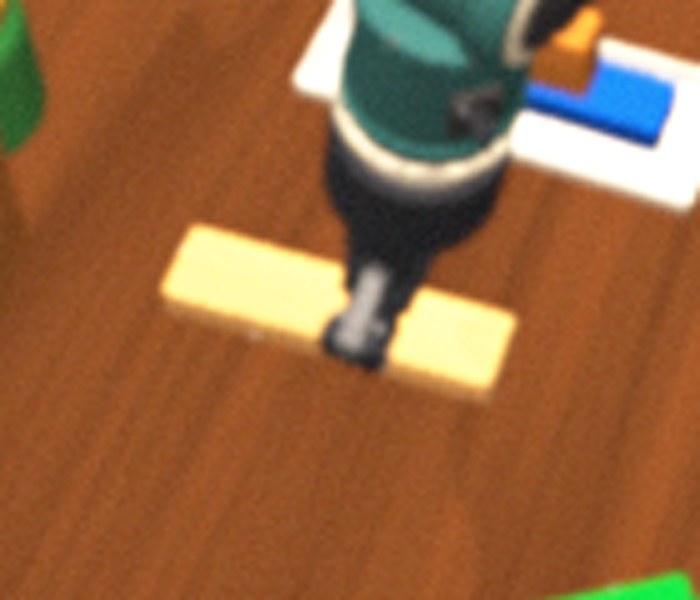

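>>> {"api": "play_rows", "payload": {"motion": "0 0 0 0 0.6;-2 0 -4 0 0.6;-4 0 -14 0 0.6"}}

```text
t: 23.55
tcp_pos: [0.4562, 0.4309, -0.003]
orientation: [[0.985, 0.016, 0.175], [0.015, -1.0, 0.006], [0.175, -0.003, -0.985]]
ft_force: [-8.4, -14.9, 128.8]
grip_width: 0.0511
```

Run:
```python
from h import *
hold(4)
```

```text
t 23.75 tcp [456.2 430.9  -2.1] yaw 0.92 z [ 0.175  0.005 -0.984] w 0.0514 F [-1.3 -2.1 15.2]
```

>>> {"api": "play_rows", "payload": {"motion": "0 0 5 0 0.6"}}

```text
t: 23.85
tcp_pos: [0.4562, 0.4308, 0.0028]
orientation: [[0.984, 0.016, 0.176], [0.016, -1.0, 0.004], [0.176, -0.001, -0.984]]
ft_force: [-0.3, -0.6, -0.2]
grip_width: 0.0513
```

Run:
```python
from h import *
hold(4)
```

```text
t 24.05 tcp [455.9 430.8   2.5] yaw 0.93 z [ 0.175  0.004 -0.985] w 0.0515 F [ 0.3 -0.4  0.5]
```

>>> {"api": "play_rows", "payload": {"motion": "0 0 0 0 0.2;0 0 0 0 0.2;0 0 0 0 0.2"}}

```text
t: 24.35
tcp_pos: [0.4555, 0.4308, 0.0021]
orientation: [[0.985, 0.017, 0.174], [0.016, -1.0, 0.004], [0.174, -0.001, -0.985]]
ft_force: [-0.2, -1.2, 2.9]
grip_width: 0.0346
```

Run:
```python
from h import *
hold(2)
```

```text
t 24.45 tcp [455.5 430.8   2. ] yaw 0.95 z [ 0.174  0.004 -0.985] w 0.0349 F [-0.5 -0.9  3.3]
```

>>> {"api": "play_rows", "payload": {"motion": "0 0 20 0 0.2;0 0 40 0 0.2;0 0 40 0 0.2", "squeeze": 80}}

```text
t: 24.75
tcp_pos: [0.4511, 0.4264, 0.0964]
orientation: [[0.986, 0.018, 0.163], [0.019, -1.0, -0.007], [0.163, 0.01, -0.987]]
ft_force: [0.7, 1.7, -0.1]
grip_width: 0.034
```

Run:
```python
from h import *
hold(2); wpic('w19')
```

```text
t 24.85 tcp [453.9 429.7 101.6] yaw 1.01 z [ 0.171  0.001 -0.985] w 0.034 F [ 0.8  0.7 -0.5]
t 24.9 tcp [453.1 428.4  99.1] yaw 1.02 z [ 0.169 -0.002 -0.986] w 0.034 F [-0.  -0.1 -2. ]
```

View pics/w19.png

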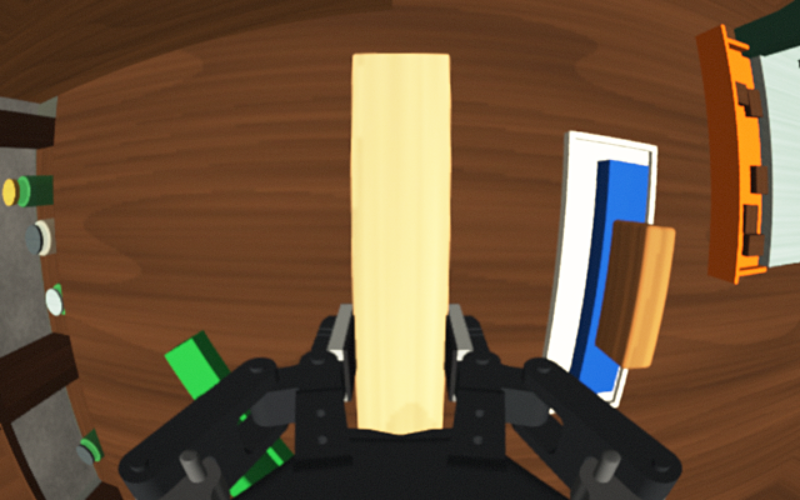

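>>> {"api": "play_rows", "payload": {"motion": "2 -46 0 0.5 0.2;2 -46 0 0.5 0.2;2 -46 0 0.5 0.2;2 -46 0 0.5 0.2;2 -46 0 0.5 0.2"}}

```text
t: 25.4
tcp_pos: [0.4563, 0.1972, 0.0925]
orientation: [[0.984, 0.075, 0.16], [0.075, -0.997, 0.009], [0.16, 0.003, -0.987]]
ft_force: [1.4, -0.1, -0.9]
grip_width: 0.0342
```

>>> {"api": "play_rows", "payload": {"motion": "2 -46 0 0.5 0.2;2 -46 0 0 0.2;2 -46 0 0 0.2;2 -40 0 0 0.2"}}

```text
t: 25.8
tcp_pos: [0.4584, 0.0102, 0.0867]
orientation: [[0.985, 0.084, 0.149], [0.084, -0.996, 0.009], [0.149, 0.004, -0.989]]
ft_force: [0.4, -0.0, -0.9]
grip_width: 0.034
```

Run:
```python
from h import *
hold(2); wpic('w20'); print(WP(r.get_obs()['tcp_pos']))
im,c=snap('side'); cv2.imwrite('pics/s20.png',cv2.resize(im[70:270,180:400,::-1],None,fx=3,fy=3))
```

```text
t 25.9 tcp [458.3   5.6  86.3] yaw 4.26 z [ 0.147  0.005 -0.989] w 0.034 F [ 0.2  0.1 -1.7]
t 25.95 tcp [458.7   9.   86.7] yaw 4.49 z [ 0.149  0.007 -0.989] w 0.0343 F [0.1 0.8 0.2]
[-0.10752841  0.02911112  0.08667349]
```

View pics/s20.png

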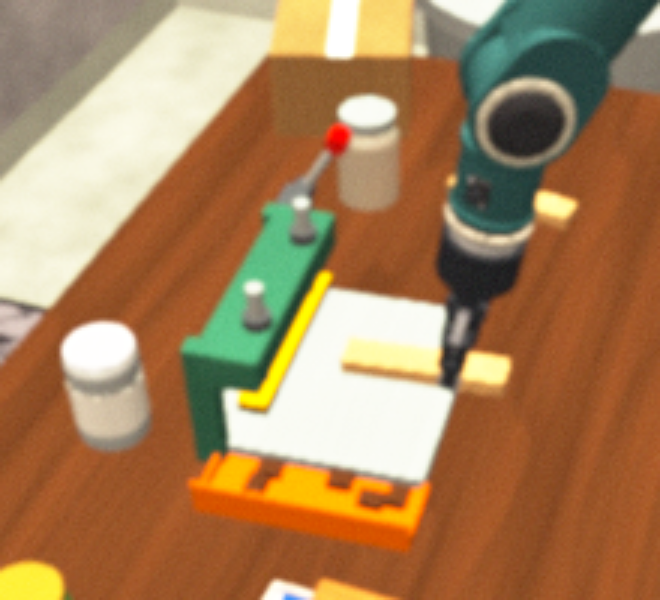

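>>> {"api": "play_rows", "payload": {"motion": "0 3 -28 -0.5 0.2;0 2 -24 0 0.2"}}

```text
t: 26.2
tcp_pos: [0.4612, 0.019, 0.0355]
orientation: [[0.985, 0.075, 0.155], [0.074, -0.997, 0.01], [0.156, 0.002, -0.988]]
ft_force: [-0.2, 0.2, -0.8]
grip_width: 0.0344
```

Run:
```python
from h import *
hold(3); print(WP(r.get_obs()['tcp_pos']))
```

```text
t 26.35 tcp [460.1  19.5  35.2] yaw 4.45 z [ 0.152  0.009 -0.988] w 0.0338 F [ 0.3 -0.4 -0.6]
[-0.10545666  0.03942961  0.03522115]
```

>>> {"api": "play_rows", "payload": {"motion": "31 1 -1 -0.3 0.2;31 1 -1 0 0.2;32 1 -2 0 0.2"}}

```text
t: 26.65
tcp_pos: [0.5521, 0.0267, 0.0329]
orientation: [[0.986, 0.08, 0.147], [0.08, -0.997, 0.01], [0.147, 0.002, -0.989]]
ft_force: [-0.3, 1.1, -1.0]
grip_width: 0.0344
```

Run:
```python
from h import *
hold(3); print(WP(r.get_obs()['tcp_pos'])); wpic('w21')
```

```text
t 26.8 tcp [553.3  26.6  33. ] yaw 4.57 z [ 0.149  0.01  -0.989] w 0.0341 F [-0.4 -0.8 -0.8]
[-0.0119272   0.04013529  0.03301235]
t 26.85 tcp [551.4  26.2  32.5] yaw 4.57 z [ 0.147  0.01  -0.989] w 0.0341 F [-0.5  0.4 -1.3]
```

View pics/w21.png

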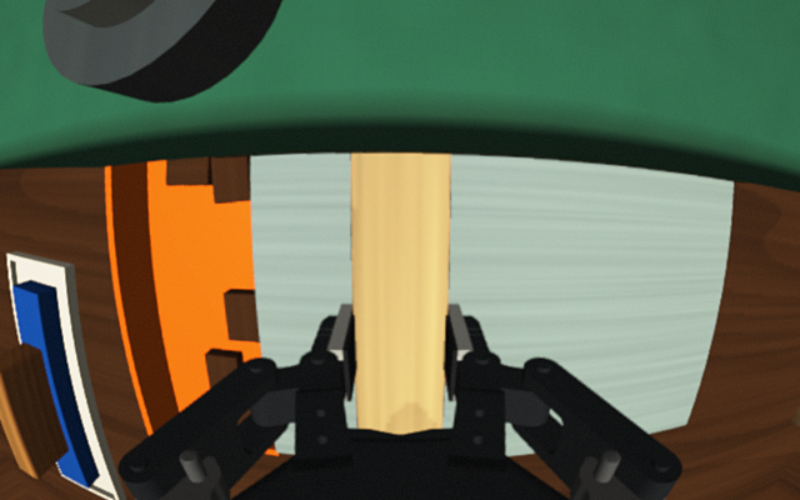

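>>> {"api": "play_rows", "payload": {"motion": "0 0 -6 -0.5 0.2"}}

```text
t: 26.95
tcp_pos: [0.5508, 0.0265, 0.0272]
orientation: [[0.987, 0.071, 0.147], [0.07, -0.997, 0.008], [0.147, 0.002, -0.989]]
ft_force: [-0.9, -0.3, -0.3]
grip_width: 0.0343
```

Run:
```python
from h import *
hold(3)
```

```text
t 27.1 tcp [550.2  26.4  26.2] yaw 4.11 z [ 0.145  0.008 -0.989] w 0.034 F [-1.  -0.2 -0.8]
```

>>> {"api": "play_rows", "payload": {"motion": "0 0 -2 0 0.2"}}

```text
t: 27.2
tcp_pos: [0.55, 0.0265, 0.0245]
orientation: [[0.987, 0.072, 0.146], [0.071, -0.997, 0.008], [0.146, 0.002, -0.989]]
ft_force: [0.9, -1.1, 2.0]
grip_width: 0.0341
```

Run:
```python
from h import *
hold(3)
```

```text
t 27.35 tcp [550.   26.5  24.4] yaw 4.13 z [ 0.145  0.008 -0.989] w 0.0337 F [-1.3 -0.2  1.3]
```

>>> {"api": "play_rows", "payload": {"motion": "0 0 0 0 0.55;0 0 0 0 0.55;0 0 0 0 0.55"}}

```text
t: 27.65
tcp_pos: [0.5498, 0.0264, 0.0245]
orientation: [[0.987, 0.072, 0.145], [0.071, -0.997, 0.008], [0.145, 0.003, -0.989]]
ft_force: [-0.5, 0.6, -0.5]
grip_width: 0.0467
```

Run:
```python
from h import *
hold(2)
```

```text
t 27.75 tcp [549.8  26.4  24.5] yaw 4.13 z [ 0.145  0.008 -0.989] w 0.0469 F [0.5 0.3 0.2]
```

>>> {"api": "play_rows", "payload": {"motion": "0 0 30 0 0.55;-10 0 40 0 0.55;-10 -20 40 0 0.75;-10 -40 25 -2 0.75;-10 -45 10 -2 0.75"}}

```text
t: 28.25
tcp_pos: [0.5075, -0.0738, 0.1721]
orientation: [[0.99, 0.014, 0.141], [0.014, -1.0, 0.002], [0.141, -0.0, -0.99]]
ft_force: [1.6, -1.1, -0.2]
grip_width: 0.064
```

>>> {"api": "play_rows", "payload": {"motion": "-6 -49 0 -2 0.75;-6 -49 0 -2 0.75;-6 -49 0 -2 0.75;-6 -49 0 -2 0.75;-6 -49 0 -2 0.75"}}

```text
t: 28.75
tcp_pos: [0.4765, -0.3233, 0.1769]
orientation: [[0.975, -0.164, 0.147], [-0.161, -0.986, -0.028], [0.149, 0.003, -0.989]]
ft_force: [0.6, 0.1, -0.8]
grip_width: 0.0639
```

Run:
```python
from h import *
hold(3); wpic('w22')
im,c=snap('side'); cv2.imwrite('pics/s22.png',cv2.resize(im[70:270,180:400,::-1],None,fx=3,fy=3))
```

```text
t 28.9 tcp [ 475.6 -325.2  176.3] yaw -9.71 z [ 0.146 -0.029 -0.989] w 0.064 F [-0.4  1.4 -0.6]
t 28.95 tcp [ 476.5 -322.3  176.2] yaw -9.46 z [ 0.146 -0.027 -0.989] w 0.0638 F [1.  0.2 0.6]
```

View pics/w22.png

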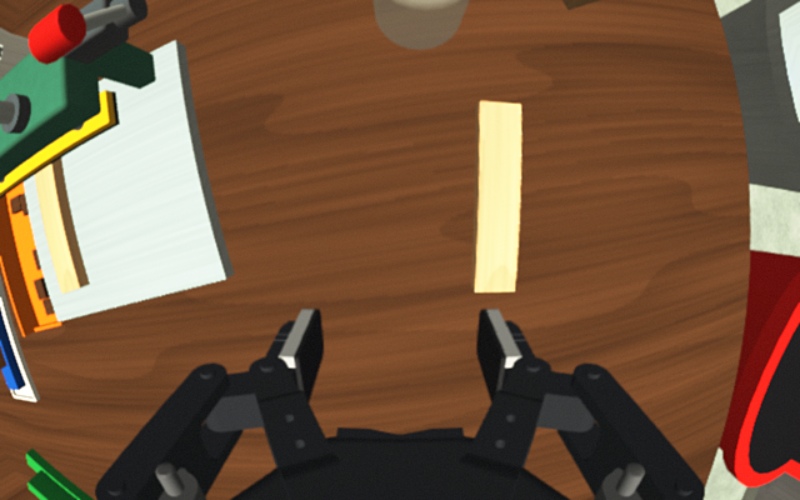

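View pics/s22.png

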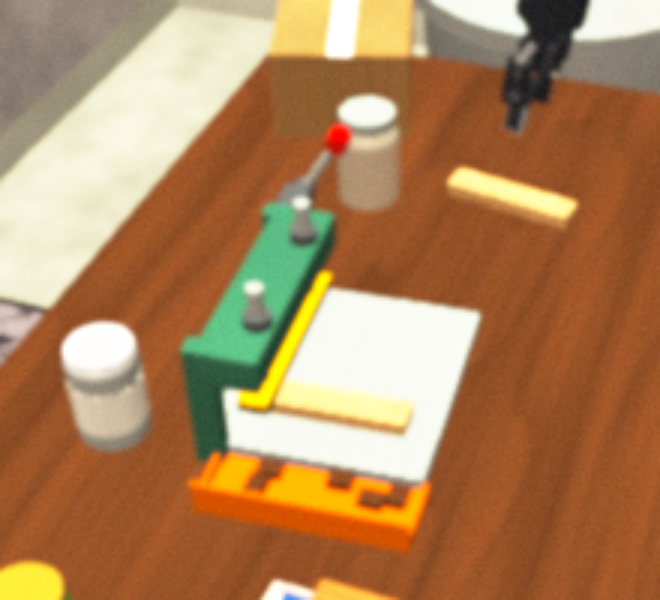

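Run:
```python
from h import *
cam=Cam('wrist')
P=cam.plane(np.array([(480,101),(522,103),(516,292),(474,292)])/1.25,.018); print(P.round(4))
c=P.mean(0); d=(P[0]+P[1]-P[2]-P[3]); print(c.round(4),np.degrees(np.arctan2(d[1],d[0])), np.linalg.norm(d)/2); st()
```

```text
[[ 0.5898 -0.4054  0.018 ]
 [ 0.5846 -0.4413  0.018 ]
 [ 0.4258 -0.414   0.018 ]
 [ 0.4327 -0.377   0.018 ]]
[ 0.5082 -0.4094  0.018 ] -9.998941550921673 0.16036617725649263
t 29.0 tcp [ 477.1 -320.5  176.3] yaw -9.3 z [ 0.146 -0.026 -0.989] w 0.064 F [-1.   0.7  0.9]
```

>>> {"api": "play_rows", "payload": {"motion": "2 -43 -25 -0.4 0.75;2 -43 -25 -0.4 0.75;0 0 -45 0 0.75;0 0 -30 0 0.75"}}

```text
t: 29.4
tcp_pos: [0.4895, -0.4028, 0.0546]
orientation: [[0.974, -0.161, 0.158], [-0.158, -0.987, -0.032], [0.161, 0.007, -0.987]]
ft_force: [-0.3, 0.3, -0.0]
grip_width: 0.064
```

Run:
```python
from h import *
hold(4); wpic('w23')
```

```text
t 29.6 tcp [ 490.6 -403.3   57.7] yaw -9.16 z [ 0.16  -0.034 -0.987] w 0.0642 F [ 0.5 -0.1  0.2]
t 29.65 tcp [ 491.2 -404.1   58.9] yaw -9.17 z [ 0.162 -0.036 -0.986] w 0.0639 F [-0.8 -0.3  0.8]
```

View pics/w23.png

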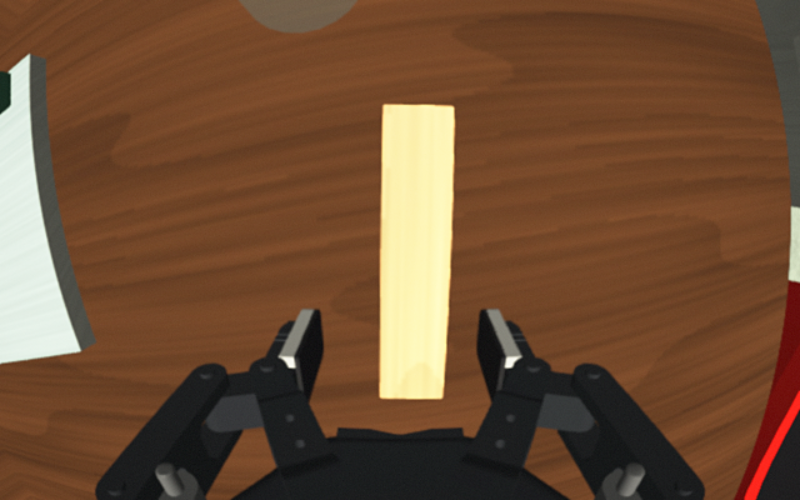

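>>> {"api": "play_rows", "payload": {"motion": "-5 -3 -20 -0.6 0.75;-3 -2 -17 0 0.75"}}

```text
t: 29.85
tcp_pos: [0.4887, -0.4103, 0.0292]
orientation: [[0.971, -0.168, 0.172], [-0.163, -0.986, -0.045], [0.177, 0.015, -0.984]]
ft_force: [-0.6, -0.3, 0.3]
grip_width: 0.064
```

Run:
```python
from h import *
hold(4)
```

```text
t 30.05 tcp [ 488.5 -410.2   28.8] yaw -9.56 z [ 0.171 -0.044 -0.984] w 0.0638 F [-0.6  0.   0.7]
```

>>> {"api": "play_rows", "payload": {"motion": "-3 1 -14 0 0.75"}}

```text
t: 30.15
tcp_pos: [0.4882, -0.4105, 0.018]
orientation: [[0.97, -0.168, 0.176], [-0.162, -0.986, -0.048], [0.182, 0.018, -0.983]]
ft_force: [0.2, 0.5, -0.9]
grip_width: 0.064
```

Run:
```python
from h import *
hold(4)
```

```text
t 30.35 tcp [ 485.4 -408.9   14.8] yaw -9.55 z [ 0.171 -0.043 -0.984] w 0.0642 F [0.2 0.2 0.1]
```

>>> {"api": "play_rows", "payload": {"motion": "-2 0 -12 0 0.7"}}

```text
t: 30.45
tcp_pos: [0.4849, -0.4099, 0.0042]
orientation: [[0.97, -0.168, 0.174], [-0.163, -0.986, -0.046], [0.179, 0.016, -0.984]]
ft_force: [0.2, 1.0, -0.1]
grip_width: 0.06
```

Run:
```python
from h import *
hold(4)
```

```text
t 30.65 tcp [ 483.  -408.7    2.1] yaw -9.56 z [ 0.17  -0.042 -0.985] w 0.0598 F [-0.1 -0.3  0.3]
```

>>> {"api": "play_rows", "payload": {"motion": "0 0 0 0 0.2;0 0 0 0 0.2;0 0 0 0 0.2;0 0 0 0 0.2", "squeeze": 60}}

```text
t: 31.05
tcp_pos: [0.4835, -0.4092, 0.003]
orientation: [[0.971, -0.169, 0.171], [-0.164, -0.986, -0.043], [0.175, 0.014, -0.984]]
ft_force: [-0.1, -0.4, -0.7]
grip_width: 0.034
```

Run:
```python
from h import *
hold(2); wpic('w24')
```

```text
t 31.15 tcp [ 483.4 -409.2    2.9] yaw -9.58 z [ 0.17  -0.043 -0.984] w 0.0346 F [ 0.6  0.1 -1.2]
t 31.2 tcp [ 483.4 -409.1    2.9] yaw -9.58 z [ 0.17  -0.043 -0.984] w 0.0344 F [-0.2  0.7 -0.6]
```

View pics/w24.png

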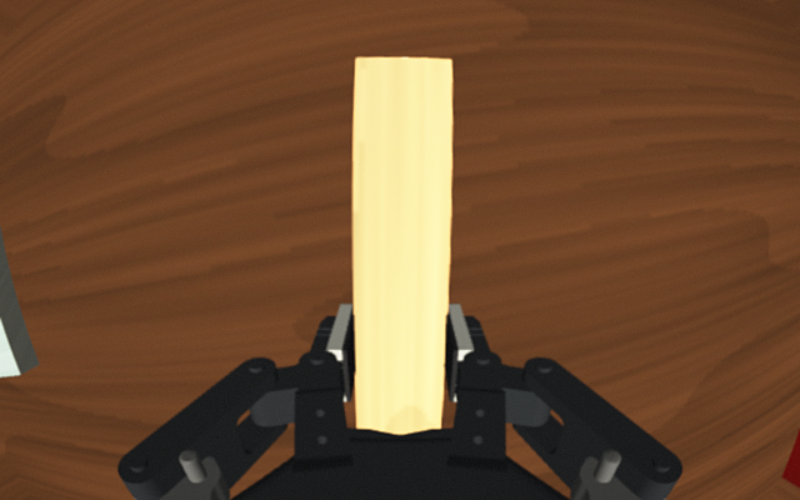

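>>> {"api": "play_rows", "payload": {"motion": "0 0 20 0 0.2;0 0 35 0 0.2;-4 30 25 1.7 0.2;-4 44 0 1.7 0.2;-4 44 0 1.7 0.2", "squeeze": 80}}

```text
t: 31.7
tcp_pos: [0.4699, -0.2947, 0.0845]
orientation: [[0.981, -0.088, 0.174], [-0.084, -0.996, -0.032], [0.176, 0.017, -0.984]]
ft_force: [0.8, 0.6, -1.4]
grip_width: 0.0339
```

>>> {"api": "play_rows", "payload": {"motion": "-4 44 0 1.7 0.2;-4 44 0 1.7 0.2;-4 44 0 1.7 0.2;-4 44 0 1.7 0.2;0 44 0 1.5 0.2"}}

```text
t: 32.2
tcp_pos: [0.452, -0.0676, 0.0861]
orientation: [[0.982, 0.059, 0.181], [0.061, -0.998, -0.007], [0.18, 0.018, -0.984]]
ft_force: [0.1, 0.1, -0.1]
grip_width: 0.034
```

Run:
```python
from h import *
hold(4); wpic('w25'); print(WP(r.get_obs()['tcp_pos']))
im,c=snap('side'); cv2.imwrite('pics/s25.png',cv2.resize(im[70:270,180:400,::-1],None,fx=3,fy=3))
```

```text
t 32.4 tcp [453.1 -67.9  86.2] yaw 3.74 z [ 0.181 -0.006 -0.983] w 0.0337 F [ 0.4 -1.3 -1.4]
t 32.45 tcp [453.  -69.3  86.1] yaw 3.57 z [ 0.181 -0.007 -0.983] w 0.0343 F [ 0.  -0.6 -0.9]
[-0.11859479 -0.04868614  0.08610773]
```

View pics/s25.png

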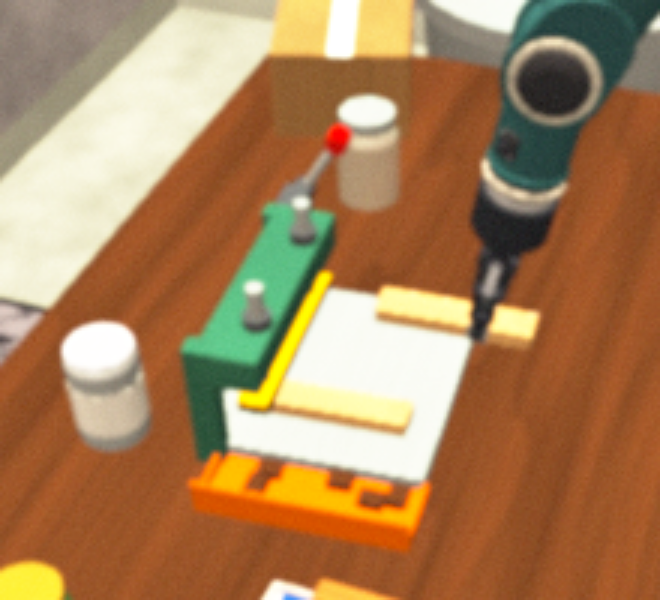

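View pics/w25.png

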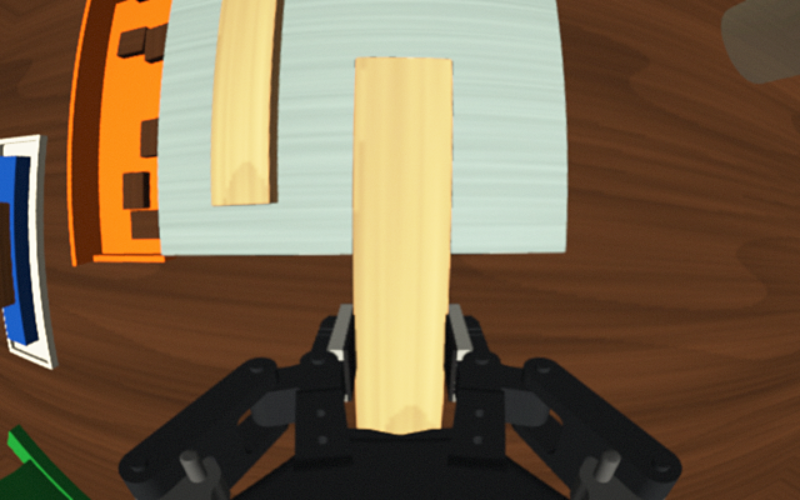

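>>> {"api": "play_rows", "payload": {"motion": "0 10 -28 0.2 0.2;0 8 -24 0 0.2"}}

```text
t: 32.7
tcp_pos: [0.4563, -0.0576, 0.0358]
orientation: [[0.981, 0.049, 0.189], [0.052, -0.999, -0.011], [0.189, 0.02, -0.982]]
ft_force: [-0.8, -0.1, -1.1]
grip_width: 0.0338
```

Run:
```python
from h import *
hold(4); print(WP(r.get_obs()['tcp_pos']))
```

```text
t 32.9 tcp [455.8 -56.6  36.2] yaw 3.22 z [ 0.187 -0.01  -0.982] w 0.0341 F [-0.5  0.2  0.2]
[-0.11497804 -0.03617402  0.03615561]
```

>>> {"api": "play_rows", "payload": {"motion": "34 2 -1 0.4 0.2;34 2 -1 0.3 0.2;34 2 -2 0 0.2"}}

```text
t: 33.2
tcp_pos: [0.5568, -0.0553, 0.0352]
orientation: [[0.981, 0.058, 0.185], [0.061, -0.998, -0.01], [0.184, 0.021, -0.983]]
ft_force: [-0.5, 0.7, -0.9]
grip_width: 0.0338
```

Run:
```python
from h import *
hold(4); print(WP(r.get_obs()['tcp_pos']))
```

```text
t 33.4 tcp [555.8 -54.9  34.6] yaw 3.57 z [ 0.184 -0.01  -0.983] w 0.0338 F [-0.7  0.3 -1.1]
[-0.01510305 -0.041352    0.03457334]
```

>>> {"api": "play_rows", "payload": {"motion": "0 0 -8 0.3 0.2"}}

```text
t: 33.5
tcp_pos: [0.5555, -0.0557, 0.0275]
orientation: [[0.981, 0.063, 0.185], [0.065, -0.998, -0.01], [0.184, 0.022, -0.983]]
ft_force: [0.2, -0.3, -1.4]
grip_width: 0.0342
```

Run:
```python
from h import *
hold(4)
```

```text
t 33.7 tcp [554.7 -55.2  26.3] yaw 3.85 z [ 0.183 -0.009 -0.983] w 0.034 F [ 0.1 -0.2 -1.2]
```

>>> {"api": "play_rows", "payload": {"motion": "0 0 -3 0 0.2"}}

```text
t: 33.8
tcp_pos: [0.5548, -0.0552, 0.0236]
orientation: [[0.981, 0.063, 0.184], [0.066, -0.998, -0.009], [0.183, 0.021, -0.983]]
ft_force: [-0.6, -0.3, -0.1]
grip_width: 0.0338
```

Run:
```python
from h import *
hold(4)
```

```text
t 34.0 tcp [554.6 -55.1  23.2] yaw 3.86 z [ 0.183 -0.009 -0.983] w 0.034 F [ 0.9 -0.4  0. ]
```

>>> {"api": "play_rows", "payload": {"motion": "0 0 0 0 0.55;0 0 0 0 0.55;0 0 0 0 0.55;0 0 25 0 0.55;-5 0 35 0 0.55"}}

```text
t: 34.5
tcp_pos: [0.5469, -0.0544, 0.0806]
orientation: [[0.982, 0.065, 0.175], [0.067, -0.998, -0.008], [0.174, 0.02, -0.985]]
ft_force: [0.8, -1.0, 0.6]
grip_width: 0.0467
```

Run:
```python
from h import *
hold(3)
wpic('w26')
im,c=snap('side'); cv2.imwrite('pics/s26.png',cv2.resize(im[70:270,180:400,::-1],None,fx=3,fy=3))
```

```text
t 34.65 tcp [549.  -54.9  83.3] yaw 3.89 z [ 0.182 -0.009 -0.983] w 0.0469 F [-0.2 -0.3 -0.5]
t 34.7 tcp [548.1 -54.9  82. ] yaw 3.88 z [ 0.179 -0.009 -0.984] w 0.0472 F [-0.1 -0.5 -0.5]
```

View pics/s26.png

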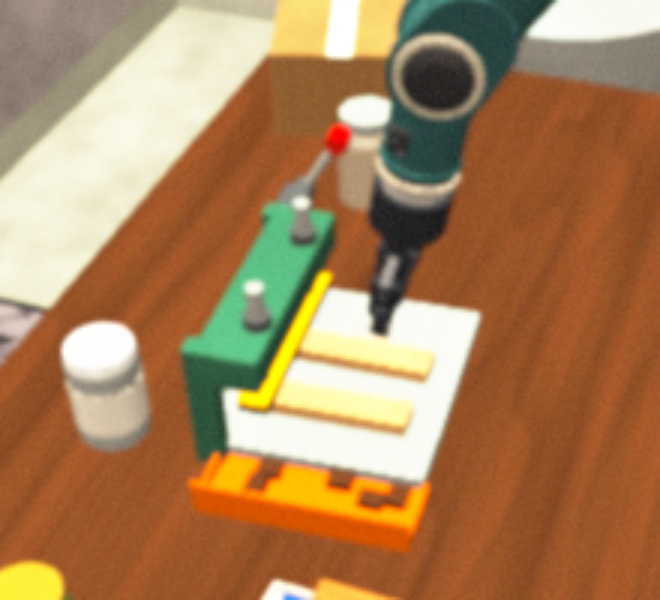

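View pics/w26.png

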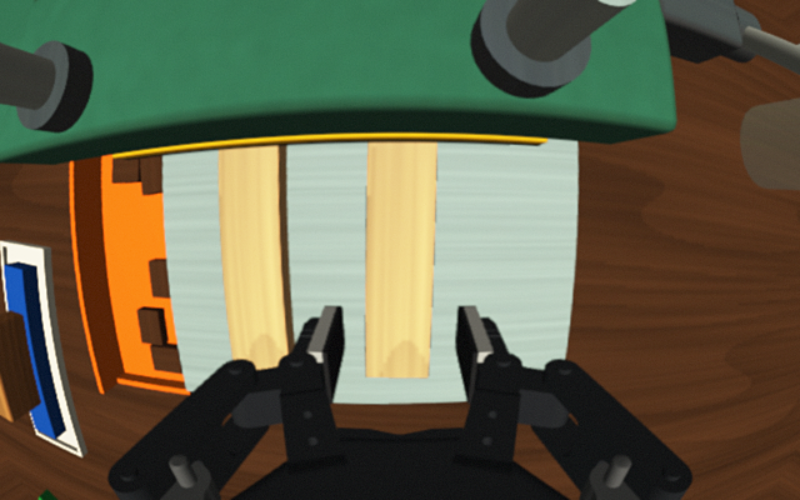

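Run:
```python
from h import *
cam=Cam('wrist'); D=Cam('side')
for uv in [(366,377),(430,377),(367,150),(437,150),(220,155),(282,155)]: print(WP(cam.plane([np.array(uv)/1.25],.038)[0]).round(4))
print('side near ends')
for uv in [(434,353),(430,377-14),(413,405),(408,418)]: print(WP(D.plane([np.array(uv)/3+[180,70]],.038)[0]).round(4))
for q in [1.2,1.3,1.4]: print(q, (D.proj(PW(.105-.08*np.cos(q-.35),-.175,.13+.08*np.sin(q-.35)))[0]-[180,70])*3)
```

```text
[-0.0724 -0.0217  0.038 ]
[-0.073 -0.058  0.038]
[ 0.0518 -0.0248  0.038 ]
[ 0.0518 -0.0606  0.038 ]
[0.0531 0.0563 0.038 ]
[0.0508 0.02   0.038 ]
side near ends
[-0.0735 -0.0549  0.038 ]
[-0.0731 -0.0385  0.038 ]
[-0.0715  0.0271  0.038 ]
[-0.0713  0.0465  0.038 ]
1.2 [345.87377715 149.98057002]
1.3 [339.94834381 145.03471792]
1.4 [333.59629878 140.55540594]
```

>>> {"api": "play_rows", "payload": {"motion": "-5 -5 48 0 0.6;0 -5 48 0 0.6;0 -15 48 0 0.6;15 -25 30 0 0.6;20 -35 0 0 0.6", "squeeze": 40}}

```text
t: 35.25
tcp_pos: [0.5713, -0.1355, 0.2521]
orientation: [[0.984, 0.075, 0.159], [0.077, -0.997, -0.003], [0.158, 0.015, -0.987]]
ft_force: [1.2, 1.0, -0.1]
grip_width: 0.0514
```

Run:
```python
from h import *
hold(4)
```

```text
t 35.45 tcp [ 568.2 -136.5  246.1] yaw 4.15 z [ 0.149 -0.001 -0.989] w 0.051 F [-0.9  0.5 -0.8]
```

>>> {"api": "play_rows", "payload": {"motion": "30 -20 0 0 0.6;30 -17 0 0 0.6;18 -10 0 0 0.6"}}

```text
t: 35.75
tcp_pos: [0.6438, -0.1782, 0.2413]
orientation: [[0.987, 0.078, 0.139], [0.079, -0.997, 0.004], [0.139, 0.007, -0.99]]
ft_force: [-0.1, -0.4, -0.5]
grip_width: 0.0509
```

Run:
```python
from h import *
hold(4); wpic('w27')
```

```text
t 35.95 tcp [ 642.2 -177.1  241.4] yaw 4.57 z [ 0.138  0.004 -0.99 ] w 0.0514 F [-0.1  0.3  1. ]
t 36.0 tcp [ 642.1 -177.1  242. ] yaw 4.58 z [ 0.139  0.004 -0.99 ] w 0.0515 F [ 0.2  0.5 -0. ]
```

View pics/w27.png

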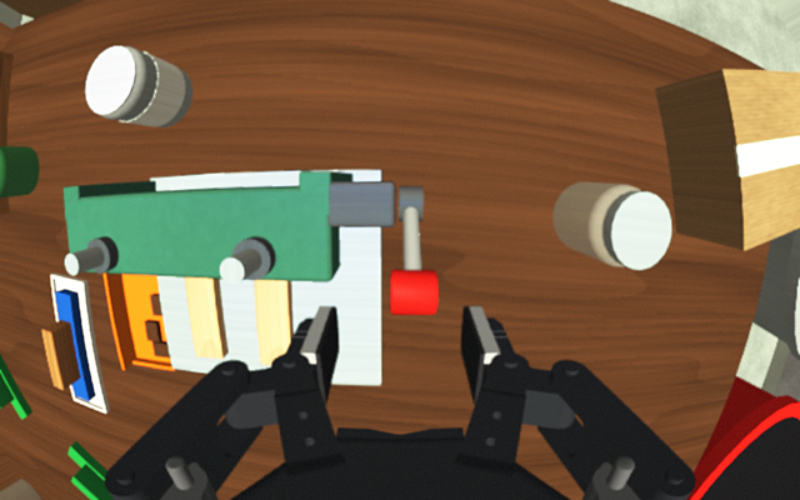

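Run:
```python
from h import *
cam=Cam('wrist'); print(cam.plane([np.array((414,292))/1.25],.204), [cam.proj(PW(.105-.08*np.cos(q-.35),-.175,.13+.08*np.sin(q-.35)))*1.25 for q in (1.3,1.4)])
```

```text
[[ 0.64358487 -0.18407782  0.204     ]] [array([[410.74427089, 296.23687148]]), array([[411.24369256, 286.51333712]])]
```

>>> {"api": "play_rows", "payload": {"motion": "1 -4 -25 -0.5 0.6;1 -2 -25 0 0.6"}}

```text
t: 36.2
tcp_pos: [0.6447, -0.1808, 0.1953]
orientation: [[0.987, 0.073, 0.146], [0.073, -0.997, 0.001], [0.145, 0.009, -0.989]]
ft_force: [0.2, -0.3, 0.3]
grip_width: 0.0508
```

Run:
```python
from h import *
hold(4); wpic('w28')
```

```text
t 36.4 tcp [ 645.1 -180.9  195.8] yaw 4.24 z [ 0.145  0.002 -0.989] w 0.0513 F [-0.8 -0.4  0.2]
t 36.45 tcp [ 645.8 -181.2  196.7] yaw 4.24 z [ 0.147  0.001 -0.989] w 0.0511 F [0.2 0.5 1.7]
```

View pics/w28.png

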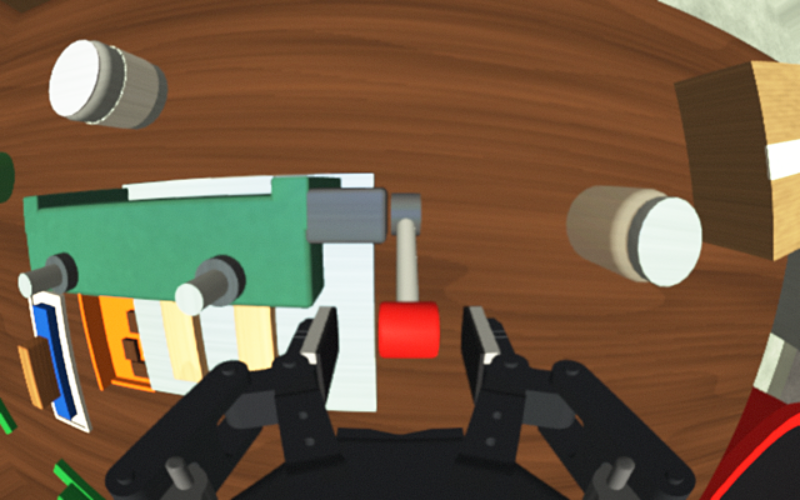

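Knob at (409,330), slightly right of the jaw centre; down 16 more and a few mm to −y.

>>> {"api": "play_rows", "payload": {"motion": "1 -3 -16 0 0.6"}}

```text
t: 36.55
tcp_pos: [0.6491, -0.184, 0.1843]
orientation: [[0.985, 0.073, 0.153], [0.074, -0.997, -0.0], [0.153, 0.012, -0.988]]
ft_force: [0.3, 0.7, 0.2]
grip_width: 0.0514
```

Run:
```python
from h import *
hold(4)
```

```text
t 36.75 tcp [ 646.5 -184.3  180.4] yaw 4.22 z [ 0.146  0.002 -0.989] w 0.0514 F [-0.1  0.1  0.8]
```

>>> {"api": "play_rows", "payload": {"motion": "0 0 0 0 0.2;0 0 0 0 0.2;0 0 0 0 0.2;0 0 0 0 0.2"}}

```text
t: 37.15
tcp_pos: [0.6468, -0.1844, 0.1811]
orientation: [[0.987, 0.071, 0.147], [0.072, -0.997, 0.002], [0.146, 0.009, -0.989]]
ft_force: [0.4, -0.1, -1.2]
grip_width: 0.0232
```

Run:
```python
from h import *
hold(2);wpic('w29')
```

```text
t 37.25 tcp [ 646.8 -184.4  181.1] yaw 4.17 z [ 0.147  0.002 -0.989] w 0.0233 F [ 0.8 -0.7 -1. ]
t 37.3 tcp [ 646.8 -184.4  181.1] yaw 4.18 z [ 0.147  0.002 -0.989] w 0.0233 F [ 0.3 -0.6 -1.2]
```

View pics/w29.png

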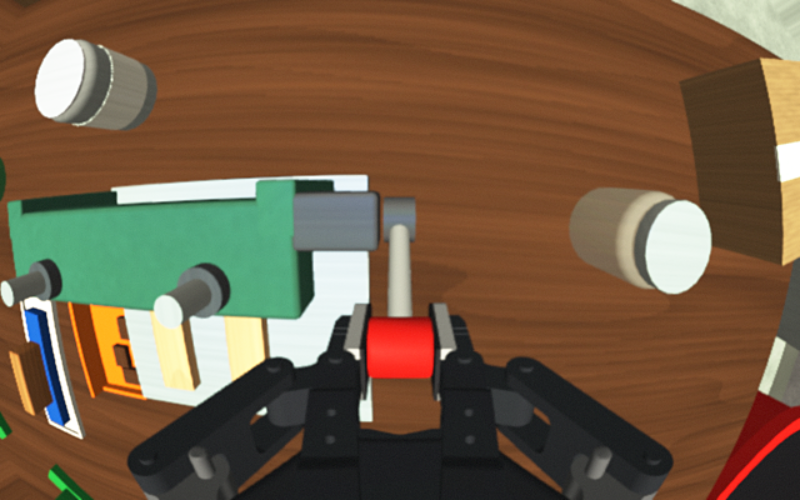

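>>> {"api": "play_rows", "payload": {"motion": "-7 0 -4 0 0.2;-7 0 -6 0 0.2;-8 -1 -9 0 0.2;-7 0 -10 0 0.2", "squeeze": 50}}

```text
t: 37.7
tcp_pos: [0.6353, -0.1854, 0.1709]
orientation: [[0.979, 0.071, 0.192], [0.073, -0.997, -0.005], [0.192, 0.019, -0.981]]
ft_force: [-10.9, 0.3, 26.7]
grip_width: 0.0229
```

Run:
```python
from h import *
hold(2)
```

```text
t 37.8 tcp [ 634.2 -185.4  169.8] yaw 4.24 z [ 0.19  -0.004 -0.982] w 0.0233 F [-6.7  0.  21.1]
```

>>> {"api": "play_rows", "payload": {"motion": "-11 0 -14 0 0.2;-9 0 -16 0 0.2;-8 0 -17 0 0.2;-6 0 -18 0 0.2"}}

```text
t: 38.2
tcp_pos: [0.6122, -0.1873, 0.1246]
orientation: [[0.972, 0.067, 0.227], [0.072, -0.997, -0.014], [0.226, 0.03, -0.974]]
ft_force: [-1.0, 0.7, 12.9]
grip_width: 0.0228
```

Run:
```python
from h import *
hold(2)
```

```text
t 38.3 tcp [ 611.6 -187.3  122.4] yaw 4.25 z [ 0.225 -0.013 -0.974] w 0.0236 F [ 2.7 -1.   0.5]
```

>>> {"api": "play_rows", "payload": {"motion": "-2 0 -14 0 0.2;0 0 -14 0 0.2;2 0 -14 0 0.2"}}

```text
t: 38.6
tcp_pos: [0.6147, -0.1873, 0.0871]
orientation: [[0.97, 0.066, 0.235], [0.071, -0.997, -0.016], [0.234, 0.032, -0.972]]
ft_force: [-4.6, 1.3, 11.9]
grip_width: 0.0233
```

Run:
```python
from h import *
hold(2)
```

```text
t 38.7 tcp [ 615.1 -187.2   85.9] yaw 4.22 z [ 0.235 -0.015 -0.972] w 0.023 F [0.4 0.2 2.5]
```

>>> {"api": "play_rows", "payload": {"motion": "2 0 -7 0 0.2"}}

```text
t: 38.8
tcp_pos: [0.6173, -0.1871, 0.0803]
orientation: [[0.969, 0.066, 0.236], [0.071, -0.997, -0.015], [0.235, 0.032, -0.972]]
ft_force: [-9.6, 1.5, 13.0]
grip_width: 0.0236
```

Run:
```python
from h import *
st();hold(2)
```

```text
t 38.8 tcp [ 617.3 -187.1   80.3] yaw 4.21 z [ 0.236 -0.015 -0.972] w 0.0236 F [-9.6  1.5 13. ]
t 38.9 tcp [ 617.6 -187.1   79.5] yaw 4.23 z [ 0.237 -0.015 -0.971] w 0.0234 F [-1.6 -0.1  2.8]
```

>>> {"api": "play_rows", "payload": {"motion": "3 0 -7 0 0.2"}}

```text
t: 39.0
tcp_pos: [0.6191, -0.1872, 0.0767]
orientation: [[0.97, 0.065, 0.234], [0.071, -0.997, -0.016], [0.232, 0.033, -0.972]]
ft_force: [-41.9, 9.1, 78.8]
grip_width: 0.0236
```

Run:
```python
from h import *
st();hold(2)
im,c=snap('side'); cv2.imwrite('pics/s30.png',cv2.resize(im[70:270,180:400,::-1],None,fx=3,fy=3))
```

```text
t 39.0 tcp [ 619.1 -187.2   76.7] yaw 4.2 z [ 0.234 -0.016 -0.972] w 0.0236 F [-41.9   9.1  78.8]
t 39.1 tcp [ 619.  -187.1   77.2] yaw 4.25 z [ 0.234 -0.017 -0.972] w 0.0232 F [-26.5   3.5  43.5]
```

View pics/s30.png

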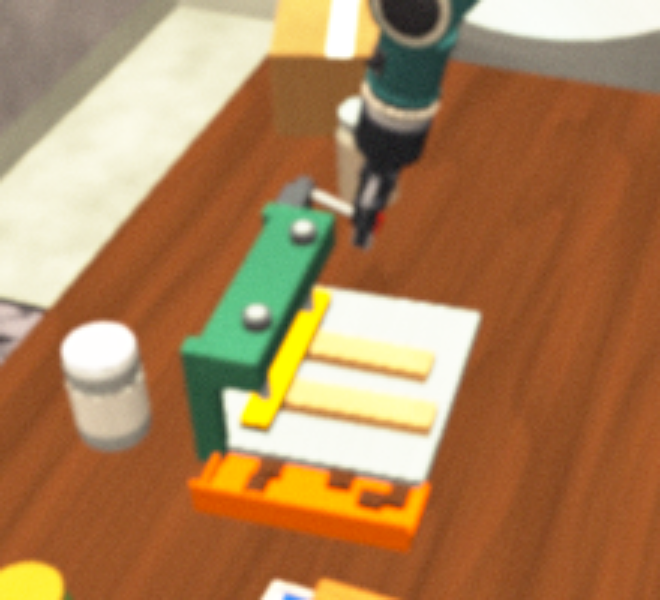

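Run:
```python
from h import *
D=Cam('side')
im=cv2.imread('pics/s30.png'); cv2.imwrite('pics/s30b.png',cv2.resize(im[260:460,200:500],None,fx=2.6,fy=2.6,interpolation=cv2.INTER_CUBIC))
for uv in [(436,354),(432,366),(436,408),(432,422),(314,335),(294,383)]: print(WP(D.plane([np.array(uv)/3+[180,70]],.038)[0]).round(4))
```

```text
[-0.0758 -0.0538  0.038 ]
[-0.0762 -0.0345  0.038 ]
[-0.0947  0.0257  0.038 ]
[-0.0955  0.0461  0.038 ]
[ 0.0558 -0.0515  0.038 ]
[0.0529 0.0256 0.038 ]
```

View pics/s30b.png

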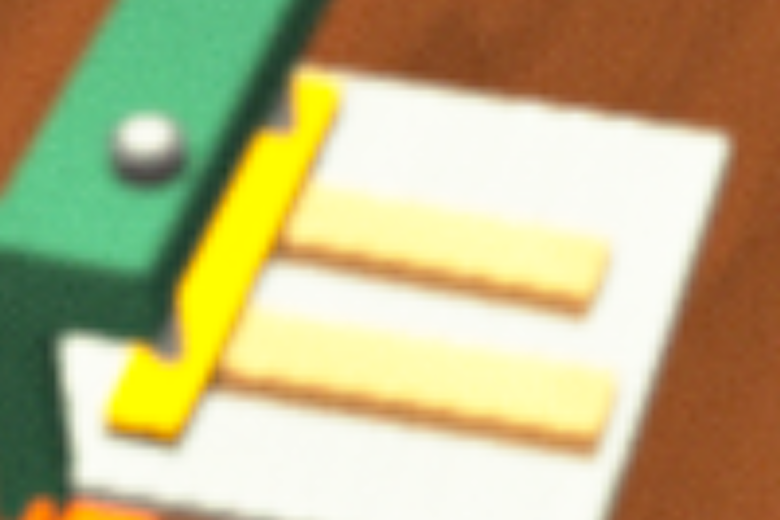

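>>> {"api": "play_rows", "payload": {"motion": "-3 0 13 0 0.2;-2 0 12 0 0.2;0 0 12 0 0.2;2 0 12 0 0.2"}}

```text
t: 39.55
tcp_pos: [0.6119, -0.1873, 0.1225]
orientation: [[0.972, 0.065, 0.227], [0.07, -0.997, -0.015], [0.225, 0.03, -0.974]]
ft_force: [7.8, -2.2, -17.1]
grip_width: 0.0229
```

Run:
```python
from h import *
hold(2)
```

```text
t 39.65 tcp [ 612.1 -187.3  123.7] yaw 4.15 z [ 0.227 -0.015 -0.974] w 0.0233 F [-0.5 -0.8 -1.4]
```

>>> {"api": "play_rows", "payload": {"motion": "3 0 14 0 0.2;6 0 13 0 0.2;8 0 12 0 0.2;9 1 10 0 0.2"}}

```text
t: 40.05
tcp_pos: [0.6251, -0.1861, 0.1583]
orientation: [[0.979, 0.064, 0.195], [0.067, -0.998, -0.009], [0.194, 0.022, -0.981]]
ft_force: [-3.3, -3.3, -12.5]
grip_width: 0.0231
```

Run:
```python
from h import *
hold(2)
```

```text
t 40.15 tcp [ 626.  -186.1  159.3] yaw 3.96 z [ 0.197 -0.009 -0.98 ] w 0.0232 F [-4.3 -2.3 -4.8]
```

>>> {"api": "play_rows", "payload": {"motion": "8 0 9 0 0.2;9 1 8 0 0.2;9 1 7 0 0.2;8 0 5 0 0.2"}}

```text
t: 40.55
tcp_pos: [0.6368, -0.1852, 0.1712]
orientation: [[0.988, 0.063, 0.139], [0.065, -0.998, -0.004], [0.138, 0.013, -0.99]]
ft_force: [-16.4, 2.2, -2.0]
grip_width: 0.0229
```

Run:
```python
from h import *
hold(2)
im,c=snap('side'); cv2.imwrite('pics/s31.png',cv2.resize(im[70:270,180:400,::-1],None,fx=3,fy=3))
```

```text
t 40.65 tcp [ 637.3 -185.2  171.6] yaw 3.76 z [ 0.14  -0.004 -0.99 ] w 0.0231 F [-12.9   0.9  -1.4]
```

View pics/s31.png

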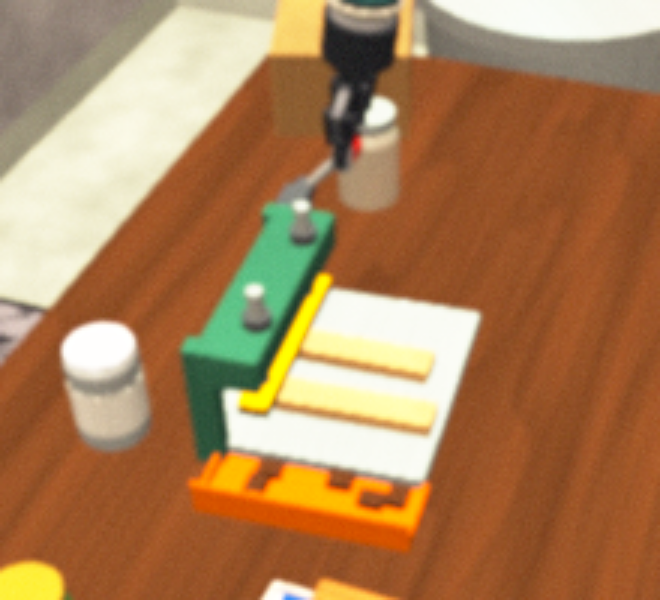

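>>> {"api": "play_rows", "payload": {"motion": "12 0 9 0 0.2;12 0 8 0 0.2;12 0 7 0 0.2"}}

```text
t: 41.0
tcp_pos: [0.6555, -0.1838, 0.1833]
orientation: [[0.993, 0.064, 0.095], [0.065, -0.998, 0.001], [0.095, 0.005, -0.995]]
ft_force: [-9.7, 0.7, -9.0]
grip_width: 0.0232
```

Run:
```python
from h import *
hold(2)
```

```text
t 41.1 tcp [ 655.7 -183.7  183.4] yaw 3.74 z [ 0.095  0.001 -0.995] w 0.0229 F [-11.5   0.7  -6. ]
```

>>> {"api": "play_rows", "payload": {"motion": "0 0 0 0 0.6;0 0 0 0 0.6;0 0 30 0 0.6;0 0 40 0 0.6;-20 10 10 0 0.6"}}

```text
t: 41.6
tcp_pos: [0.64, -0.174, 0.267]
orientation: [[0.992, 0.066, 0.103], [0.066, -0.998, -0.0], [0.103, 0.007, -0.995]]
ft_force: [-0.5, 0.1, 0.6]
grip_width: 0.0511
```

>>> {"api": "play_rows", "payload": {"motion": "-39 38 0 0 0.1;-39 38 0 0 0;-39 38 0 0 0;-39 38 0 0 0;-39 38 0 0 0"}}

```text
t: 42.1
tcp_pos: [0.4601, 0.0063, 0.277]
orientation: [[0.989, 0.06, 0.134], [0.062, -0.998, -0.006], [0.133, 0.014, -0.991]]
ft_force: [0.7, 1.3, 1.4]
grip_width: -0.0002
```

Run:
```python
from h import *
hold(4); wpic('w32')
im,c=snap('side'); cv2.imwrite('pics/s32.png',cv2.resize(im[70:270,180:400,::-1],None,fx=3,fy=3))
```

```text
t 42.3 tcp [461.3   5.4 277.3] yaw 3.67 z [ 0.134 -0.006 -0.991] w 0.0001 F [ 0.3 -0.8 -0.6]
t 42.35 tcp [461.8   4.5 276.9] yaw 3.54 z [ 0.133 -0.006 -0.991] w -0.0003 F [ 0.6 -0.7  0.6]
```

View pics/w32.png

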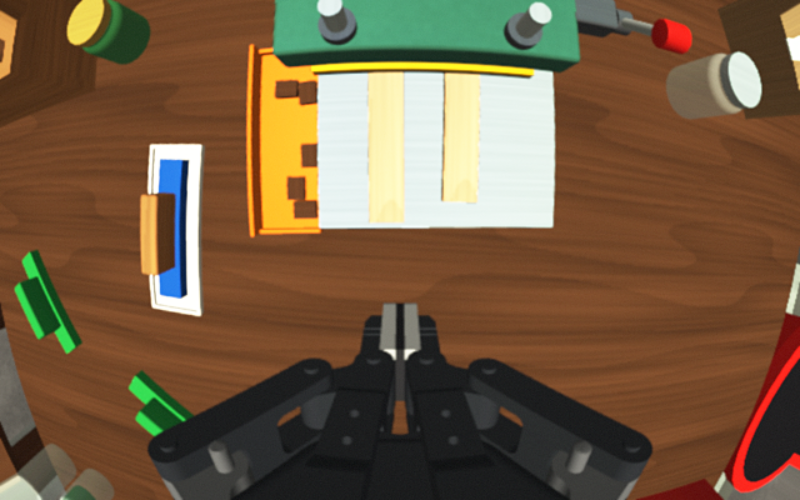

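View pics/s32.png

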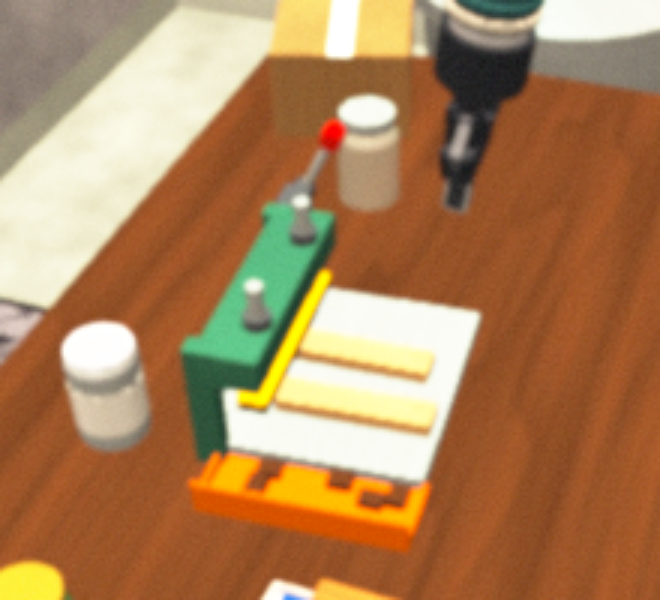

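Run:
```python
from h import *
cam=Cam('wrist')
for uv in [(370,222),(403,221),(368,73),(403,73),(443,203),(477,202)]: print(WP(cam.plane([np.array(uv)/1.25],.038)[0]).round(4))
print(WP(r.get_obs()['tcp_pos']))
print(PW(-.125,.037,0))
```

```text
[-0.0922  0.0513  0.038 ]
[-0.0916  0.0177  0.038 ]
[0.0612 0.0515 0.038 ]
[0.0605 0.0161 0.038 ]
[-0.0736 -0.0231  0.038 ]
[-0.0725 -0.0585  0.038 ]
[-0.10478413  0.02388076  0.27646557]
[0.44074647 0.0156938  0.        ]
```

>>> {"api": "play_rows", "payload": {"motion": "-8 4 -45 0.1 0;-8 4 -45 0 0;-6 2 -45 0 0;-4 0 -45 0 0;-3 0 -40 0 0"}}

```text
t: 42.9
tcp_pos: [0.4455, 0.0093, 0.057]
orientation: [[0.987, 0.047, 0.156], [0.048, -0.999, -0.005], [0.156, 0.012, -0.988]]
ft_force: [1.1, -0.7, -0.2]
grip_width: -0.0
```

Run:
```python
from h import *
hold(4); print(WP(r.get_obs()['tcp_pos']))
```

```text
t 43.1 tcp [445.5  10.1  59. ] yaw 2.93 z [ 0.154 -0.005 -0.988] w -0.0002 F [1.  0.2 0.9]
[-0.1206876   0.03112229  0.05896097]
```

>>> {"api": "play_rows", "payload": {"motion": "-2 2 -16 0.4 0;-2 2 -13 0.4 0"}}

```text
t: 43.3
tcp_pos: [0.4486, 0.0138, 0.0354]
orientation: [[0.984, 0.06, 0.168], [0.062, -0.998, -0.002], [0.168, 0.013, -0.986]]
ft_force: [0.8, -0.1, -0.1]
grip_width: 0.0
```

Run:
```python
from h import *
hold(4); print(WP(r.get_obs()['tcp_pos']))
```

```text
t 43.5 tcp [447.7  14.   35.2] yaw 3.63 z [ 0.166 -0.002 -0.986] w 0.0003 F [-0.   1.2 -0.2]
[-0.11822202  0.03481059  0.03518756]
```

>>> {"api": "play_rows", "payload": {"motion": "-1 0 -7 0 0"}}

```text
t: 43.6
tcp_pos: [0.4488, 0.0139, 0.0302]
orientation: [[0.983, 0.06, 0.171], [0.061, -0.998, -0.002], [0.171, 0.013, -0.985]]
ft_force: [0.4, -0.7, 0.9]
grip_width: -0.0001
```

Run:
```python
from h import *
hold(4); print(WP(r.get_obs()['tcp_pos']))
```

```text
t 43.8 tcp [446.9  13.8  28.5] yaw 3.61 z [ 0.167 -0.003 -0.986] w -0.0 F [-0.  -0.4 -0. ]
[-0.11896611  0.03473262  0.02854926]
```

>>> {"api": "play_rows", "payload": {"motion": "10 0.7 0 0 0;10 0.7 0 0 0;10 0.7 0 0 0"}}

```text
t: 44.1
tcp_pos: [0.478, 0.0159, 0.0288]
orientation: [[0.984, 0.061, 0.166], [0.062, -0.998, -0.003], [0.165, 0.013, -0.986]]
ft_force: [-0.5, -0.8, 0.1]
grip_width: -0.0001
```

Run:
```python
from h import *
hold(4); print(WP(r.get_obs()['tcp_pos'])); wpic('w33')
```

```text
t 44.3 tcp [477.3  15.9  28.6] yaw 3.62 z [ 0.166 -0.003 -0.986] w -0.0 F [-0.2  0.3 -0.2]
[-0.0885487   0.03465581  0.02859025]
t 44.35 tcp [476.8  15.8  28.5] yaw 3.62 z [ 0.165 -0.003 -0.986] w -0.0001 F [-0.3  0.3  0.6]
```

View pics/w33.png

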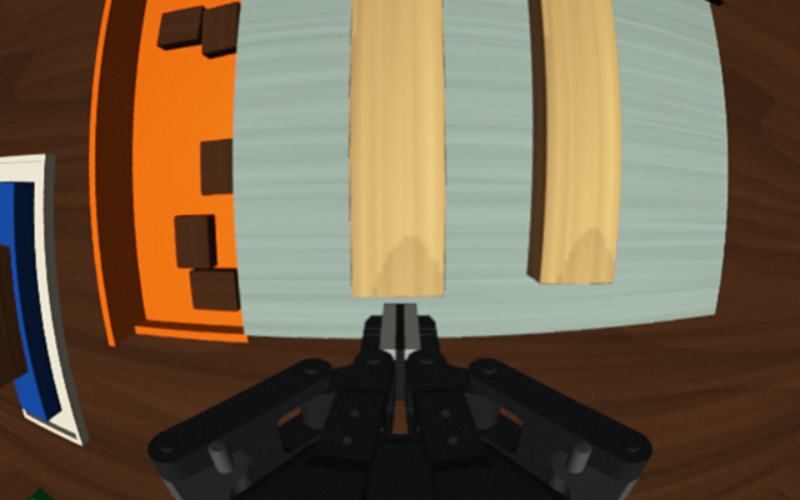

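>>> {"api": "play_rows", "payload": {"motion": "6 0.4 0 0 0;6 0.4 0 0 0"}}

```text
t: 44.55
tcp_pos: [0.4878, 0.0164, 0.0282]
orientation: [[0.985, 0.061, 0.163], [0.063, -0.998, -0.004], [0.163, 0.014, -0.987]]
ft_force: [-1.0, 0.3, 0.9]
grip_width: 0.0004
```

Run:
```python
from h import *
hold(4); im,cam=wpic('w34')
g=im[:,300:330].mean(1);
```

```text
t 44.75 tcp [487.8  16.5  28.2] yaw 3.63 z [ 0.164 -0.003 -0.987] w -0.0001 F [-0.7 -1.2 -0.4]
t 44.8 tcp [487.6  16.4  28.2] yaw 3.63 z [ 0.164 -0.004 -0.987] w 0.0003 F [-0.2  0.  -0.3]
```

View pics/w34.png

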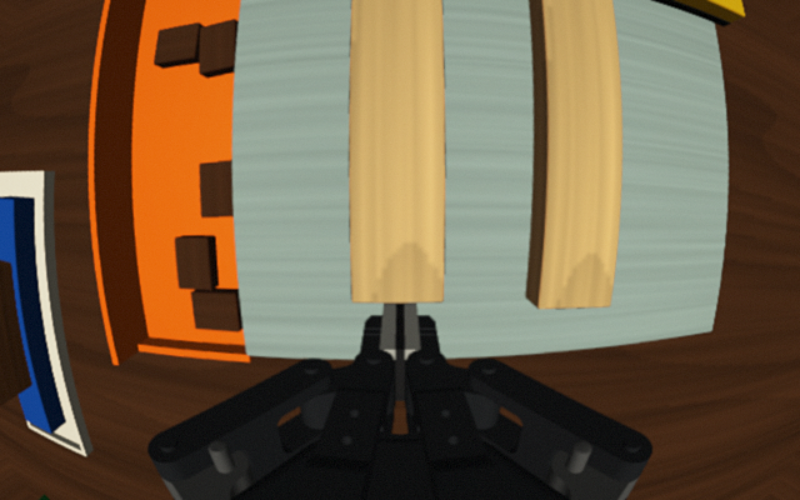

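>>> {"api": "play_rows", "payload": {"motion": "-20 -2 5 0 0;0 0 48 0 0;0 -10 48 0 0.3;5 -20 45 0 0.6;15 -30 40 0 0.6"}}

```text
t: 45.3
tcp_pos: [0.4787, -0.0409, 0.2125]
orientation: [[0.986, 0.074, 0.147], [0.075, -0.997, -0.001], [0.147, 0.012, -0.989]]
ft_force: [2.0, -0.4, -0.2]
grip_width: 0.0434
```

>>> {"api": "play_rows", "payload": {"motion": "30 -35 20 0 0.6;35 -35 10 0 0.6;35 -35 0 0 0.6;30 -25 0 0 0.6"}}

```text
t: 45.7
tcp_pos: [0.6105, -0.1756, 0.2528]
orientation: [[0.984, 0.073, 0.161], [0.075, -0.997, -0.009], [0.16, 0.021, -0.987]]
ft_force: [1.1, -0.2, -0.2]
grip_width: 0.0514
```

Run:
```python
from h import *
hold(4); wpic('w35')
im,c=snap('side'); cv2.imwrite('pics/s35.png',cv2.resize(im[70:270,180:400,::-1],None,fx=3,fy=3))
```

```text
t 45.9 tcp [ 609.  -172.6  251.1] yaw 4.45 z [ 0.158 -0.006 -0.987] w 0.0511 F [-0.7  0.7 -0. ]
t 45.95 tcp [ 608.6 -171.5  251.3] yaw 4.54 z [ 0.158 -0.006 -0.987] w 0.0509 F [-0.3  0.7 -0.4]
```

View pics/w35.png

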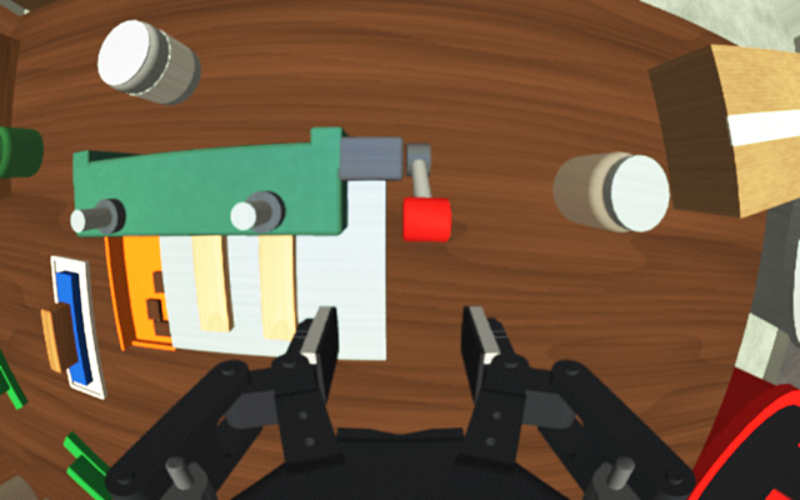

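View pics/s35.png

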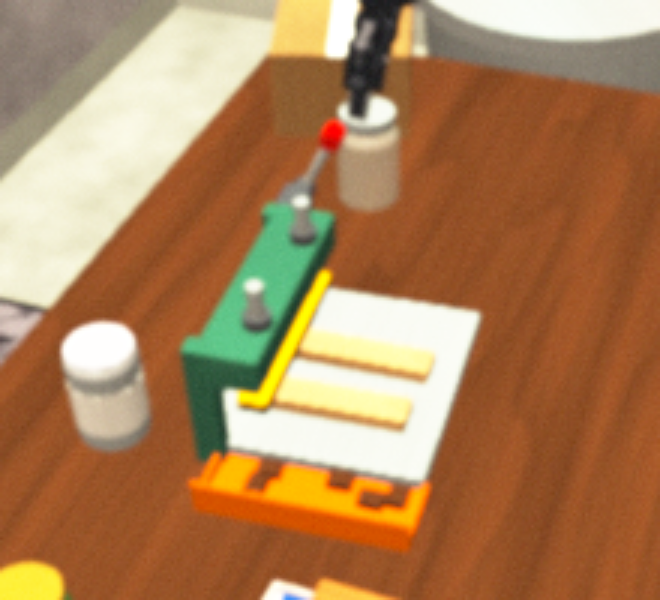

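>>> {"api": "play_rows", "payload": {"motion": "22 -6 0 -0.3 0.6;21 -5 -10 -0.2 0.6;1 -1 -22 0 0.6"}}

```text
t: 46.3
tcp_pos: [0.6535, -0.1796, 0.2238]
orientation: [[0.984, 0.073, 0.164], [0.076, -0.997, -0.009], [0.163, 0.022, -0.986]]
ft_force: [0.1, 0.1, -0.4]
grip_width: 0.0514
```

Run:
```python
from h import *
hold(4); wpic('w36')
```

```text
t 46.5 tcp [ 650.3 -179.5  222. ] yaw 4.35 z [ 0.158 -0.008 -0.987] w 0.0512 F [-1.   0.7  0. ]
t 46.55 tcp [ 650.9 -179.9  222.9] yaw 4.33 z [ 0.16  -0.009 -0.987] w 0.0514 F [ 0.8  0.1 -0.7]
```

View pics/w36.png

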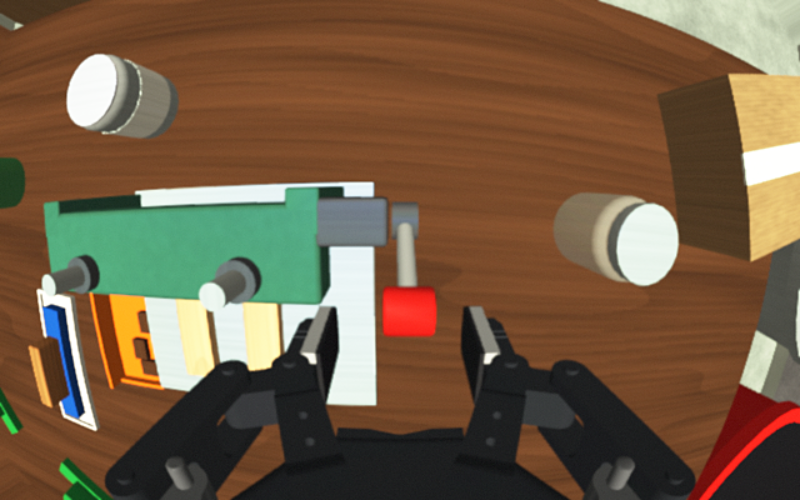

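Knob at (409,312). Down 38 and 3 mm to −y.

>>> {"api": "play_rows", "payload": {"motion": "-1 -2 -20 -0.3 0.6;0 -2 -19 0 0.6"}}

```text
t: 46.75
tcp_pos: [0.6523, -0.1836, 0.1896]
orientation: [[0.983, 0.068, 0.169], [0.071, -0.997, -0.013], [0.168, 0.024, -0.985]]
ft_force: [0.3, 0.1, 0.3]
grip_width: 0.0513
```

Run:
```python
from h import *
hold(4); wpic('w37')
```

```text
t 46.95 tcp [ 652.3 -183.6  189.5] yaw 4.1 z [ 0.168 -0.012 -0.986] w 0.0513 F [-0.3 -0.3  0.6]
t 47.0 tcp [ 652.7 -183.6  189.9] yaw 4.1 z [ 0.169 -0.012 -0.986] w 0.0515 F [ 0.6 -0.3  1. ]
```

View pics/w37.png

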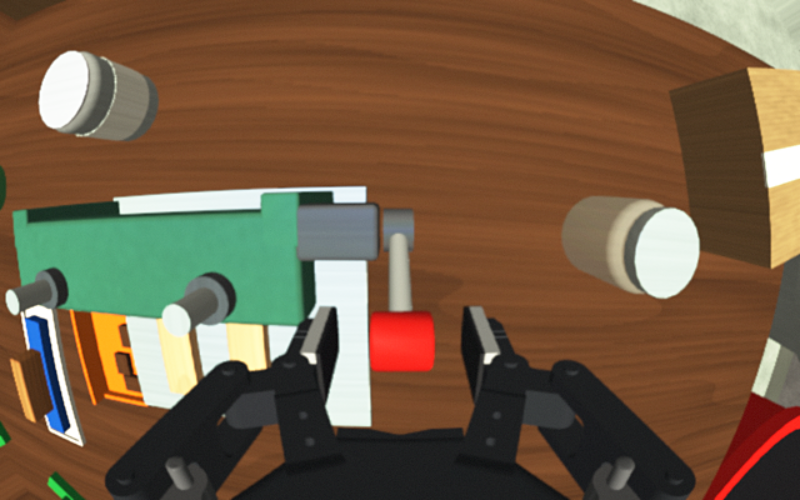

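>>> {"api": "play_rows", "payload": {"motion": "-1 0 -8 0 0.6"}}

```text
t: 47.1
tcp_pos: [0.6532, -0.1837, 0.1843]
orientation: [[0.983, 0.068, 0.173], [0.071, -0.997, -0.013], [0.172, 0.025, -0.985]]
ft_force: [-0.6, -0.2, -0.7]
grip_width: 0.051
```

Run:
```python
from h import *
hold(4)
```

```text
t 47.3 tcp [ 651.6 -183.6  182. ] yaw 4.11 z [ 0.169 -0.012 -0.986] w 0.0513 F [ 0.6 -0.4  0.6]
```

>>> {"api": "play_rows", "payload": {"motion": "0 0 0 0 0.2;0 0 0 0 0.2;0 0 0 0 0.2;0 0 0 0 0.2", "squeeze": 50}}

```text
t: 47.7
tcp_pos: [0.6518, -0.1843, 0.1826]
orientation: [[0.983, 0.066, 0.17], [0.069, -0.998, -0.013], [0.168, 0.024, -0.985]]
ft_force: [0.3, 0.1, -0.6]
grip_width: 0.0233
```

Run:
```python
from h import *
hold(2)
```

```text
t 47.8 tcp [ 651.9 -184.3  182.6] yaw 4.05 z [ 0.17  -0.013 -0.985] w 0.0234 F [-0.6 -1.4  1.4]
```

>>> {"api": "play_rows", "payload": {"motion": "-10 0 -6 0 0.2;-10 0 -8 0 0.2;-10 0 -11 0 0.2;-10 0 -13 0 0.2;-9 0 -15 0 0.2"}}

```text
t: 48.3
tcp_pos: [0.6228, -0.1868, 0.1523]
orientation: [[0.972, 0.063, 0.225], [0.071, -0.997, -0.024], [0.223, 0.039, -0.974]]
ft_force: [-6.3, -0.0, 17.5]
grip_width: 0.0235
```

Run:
```python
from h import *
hold(2)
```

```text
t 48.4 tcp [ 621.1 -186.9  149.8] yaw 4.12 z [ 0.221 -0.023 -0.975] w 0.0232 F [-2.3 -0.4  8.7]
```

>>> {"api": "play_rows", "payload": {"motion": "-7 0 -15 0 0.2;-5 0 -17 0 0.2;-2 0 -17 0 0.2;0 0 -17 0 0.2"}}

```text
t: 48.8
tcp_pos: [0.6134, -0.1878, 0.0958]
orientation: [[0.968, 0.06, 0.244], [0.069, -0.997, -0.03], [0.241, 0.046, -0.969]]
ft_force: [-3.4, -0.1, 12.9]
grip_width: 0.0234
```

Run:
```python
from h import *
hold(2)
```

```text
t 48.9 tcp [ 613.6 -187.7   94.2] yaw 4.11 z [ 0.243 -0.029 -0.97 ] w 0.0234 F [ 2.2 -0.9  1.9]
```

>>> {"api": "play_rows", "payload": {"motion": "2 0 -10 0 0.2"}}

```text
t: 49.0
tcp_pos: [0.6161, -0.1877, 0.0859]
orientation: [[0.968, 0.06, 0.245], [0.069, -0.997, -0.03], [0.243, 0.046, -0.969]]
ft_force: [-5.7, 0.8, 10.5]
grip_width: 0.0228
```

Run:
```python
from h import *
hold(3)
```

```text
t 49.15 tcp [ 616.5 -187.5   84.7] yaw 4.12 z [ 0.246 -0.029 -0.969] w 0.0234 F [ 1.3 -1.4  1. ]
```

>>> {"api": "play_rows", "payload": {"motion": "3 0 -7 0 0.2"}}

```text
t: 49.25
tcp_pos: [0.619, -0.1875, 0.0788]
orientation: [[0.968, 0.06, 0.245], [0.07, -0.997, -0.029], [0.243, 0.045, -0.969]]
ft_force: [-7.2, 1.7, 9.8]
grip_width: 0.0234
```

Run:
```python
from h import *
st();hold(3)
```

```text
t 49.25 tcp [ 619.  -187.5   78.8] yaw 4.11 z [ 0.245 -0.029 -0.969] w 0.0234 F [-7.2  1.7  9.8]
t 49.4 tcp [ 619.4 -187.4   77.8] yaw 4.12 z [ 0.246 -0.029 -0.969] w 0.0233 F [-0.6 -0.   3.1]
```

>>> {"api": "play_rows", "payload": {"motion": "2 0 -4 0 0.2"}}

```text
t: 49.5
tcp_pos: [0.6207, -0.1874, 0.0751]
orientation: [[0.968, 0.06, 0.245], [0.069, -0.997, -0.029], [0.242, 0.045, -0.969]]
ft_force: [-28.1, 3.8, 50.4]
grip_width: 0.0236
```

Run:
```python
from h import *
st();hold(2)
im,c=snap('side'); cv2.imwrite('pics/s38.png',cv2.resize(im[70:270,180:400,::-1],None,fx=3,fy=3))
```

```text
t 49.5 tcp [ 620.7 -187.4   75.1] yaw 4.1 z [ 0.245 -0.029 -0.969] w 0.0236 F [-28.1   3.8  50.4]
t 49.6 tcp [ 620.5 -187.4   75.7] yaw 4.11 z [ 0.244 -0.03  -0.969] w 0.0234 F [-11.2   2.5  20.3]
```

View pics/s38.png

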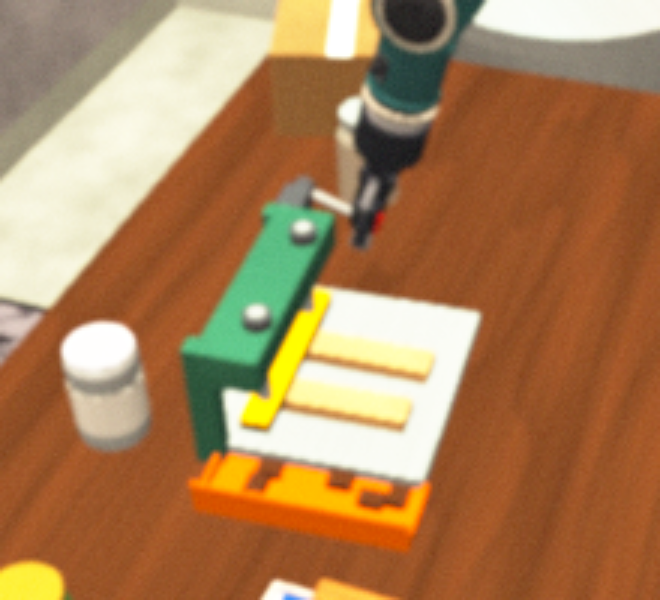

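>>> {"api": "play_rows", "payload": {"motion": "0 0 0 0 0.6;0 0 0 0 0.6;0 0 0 0 0.6;-7 0 30 0 0.6;-10 0 40 0 0.6"}}

```text
t: 50.15
tcp_pos: [0.598, -0.1856, 0.1397]
orientation: [[0.971, 0.064, 0.23], [0.072, -0.997, -0.025], [0.228, 0.041, -0.973]]
ft_force: [0.7, 0.0, 0.0]
grip_width: 0.0511
```

>>> {"api": "play_rows", "payload": {"motion": "-10 0 45 0 0.6;-30 0 40 0 0.6;-40 -10 10 0 0.6;-40 -20 0 0 0.6"}}

```text
t: 50.55
tcp_pos: [0.4801, -0.2127, 0.2409]
orientation: [[0.969, 0.073, 0.237], [0.081, -0.996, -0.024], [0.234, 0.043, -0.971]]
ft_force: [0.7, -0.5, -0.7]
grip_width: 0.0512
```

Run:
```python
from h import *
hold(4); wpic('w39')
im,c=snap('side'); cv2.imwrite('pics/s39.png',cv2.resize(im[70:330,180:400,::-1],None,fx=2.3,fy=2.3))
snap('scene','sc39')
D=c
for q in [0,.1,.2]: print(q, (D.proj(PW(.105-.08*np.cos(q-.35),-.175,.13+.08*np.sin(q-.35)))[0]-[180,70])*2.3)
```

```text
t 50.75 tcp [ 479.4 -214.5  239.3] yaw 4.42 z [ 0.234 -0.025 -0.972] w 0.0513 F [ 0.3 -0.8  0.5]
t 50.8 tcp [ 480.3 -213.6  239.1] yaw 4.53 z [ 0.235 -0.024 -0.972] w 0.0513 F [ 0.9  1.2 -0.3]
0 [282.19386481 170.53298317]
0.1 [283.70789031 166.3056952 ]
0.2 [284.70052896 161.84757589]
```

View pics/w39.png

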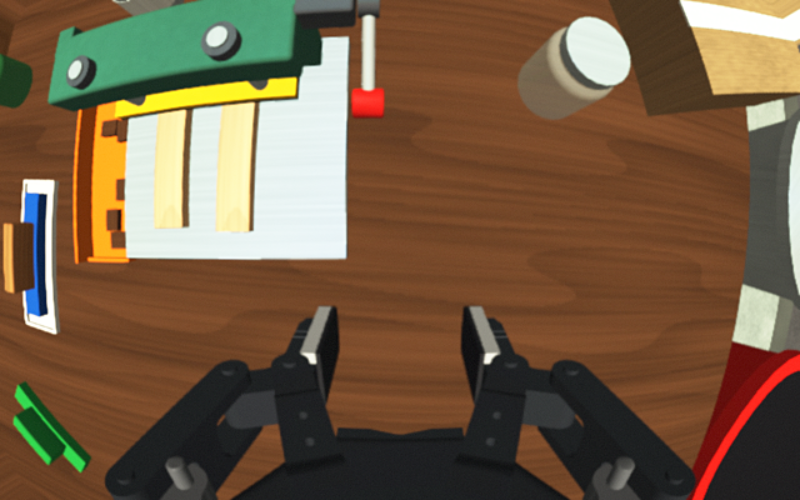

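View pics/s39.png

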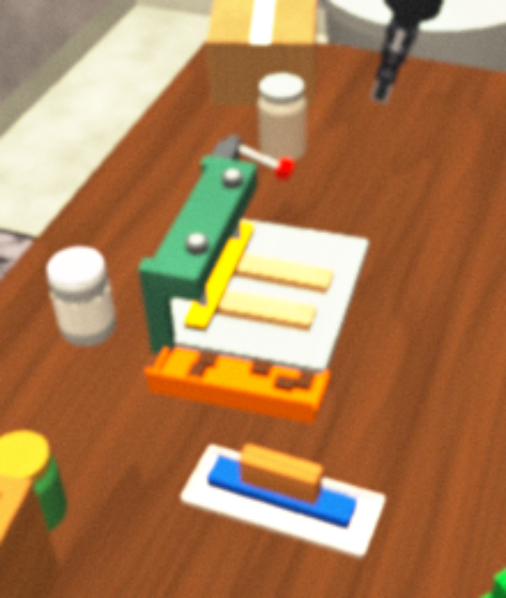

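View pics/sc39.png

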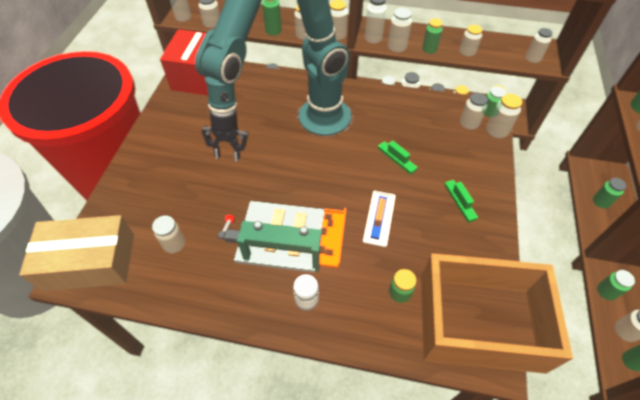

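Run:
```python
from h import *
a=cv2.imread('pics/side0.png')[:,:,::-1].astype(int); b,c=snap('side','side40'); b=b.astype(int)
for im in (a,b):
    s=im[120:160,280:330]; m=(s[...,0]>170)&(s[...,1]<70)&(s[...,2]<70); ys,xs=np.nonzero(m); print(xs.mean()+280,ys.mean()+120,m.sum())
a=cv2.imread('pics/scene0.png')[:,:,::-1].astype(int); b=cv2.imread('pics/sc39.png')[:,:,::-1].astype(int)
for im in (a,b):
    s=im[205:230,215:245]; m=(s[...,0]>150)&(s[...,1]<70)&(s[...,2]<70); ys,xs=np.nonzero(m); print(xs.mean()+215,ys.mean()+205,m.sum())
print(c.proj(PW(.0298,-.175,.1026)),c.proj(PW(.105-.08*np.cos(-.25),-.175,.13-.08*np.sin(.25))))
st()
```

```text
303.6470588235294 142.60784313725492 51
303.5 143.51923076923077 52
230.40625 216.96875 32
230.51724137931035 217.68965517241378 29
[[302.70764581 144.13895358]] [[303.35125666 142.306824  ]]
t 50.95 tcp [ 481.  -212.6  238.7] yaw 4.65 z [ 0.234 -0.022 -0.972] w 0.0511 F [-0.  -0.5  0.2]
```

Run:
```python
from h import *
hold(4); print(r.close_job())
```

```text
t 51.15 tcp [ 480.6 -212.9  238.8] yaw 4.62 z [ 0.234 -0.023 -0.972] w 0.0515 F [-0.1 -0.5  0.2]
the job is handed in; nothing more can be done
None
```

The job is handed in and my last pictures show everything in place, but one force reading may have broken the 120 N wrist limit. While I lowered the fingers around the left slat at about t = 23.5 s, they touched the bench and a single reading showed 128.8 N. I could not tell whether that counts as a failure.

What I did, handing in at about 51 s of the 210 s allowed:
- **Lever and chips:** I raised the lever, then used the blue scraper to wipe all five chips into the trough. The scraper went back upright in its tray.
- **Slats:** Only two slats were present. I laid both on the bed with their far ends under the raised foot, then lowered the lever.
- **Correction:** As I lowered the lever, the left slat turned out to have shifted about 2 cm towards the robot. I raised the lever again, pushed that slat back level with the other, and pressed the lever down to its stop a second time.

What the last pictures showed:
- **Lever:** The knob sits slightly lower than at the start, so the lever is within about 0.05 rad of fully down.
- **Foot and slats:** The yellow foot rests on both slats. They are square to it, with centres near x = 8 mm and y = -41 and +35 mm in the press frame. I judged the contact by eye and did not measure its force.
- **Chips, scraper, jars and can:** All five chips are in the trough, the scraper is in its tray, and the jars and the can stand where they were.
- **Robot:** The gripper is open and clear of everything.

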